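Fill the sample tray and clip the job card

ROBOT

A 6-joint arm with a two-finger parallel gripper is mounted at the origin on the work surface. World frame = base frame: x ahead of the robot, y to its left, z up, the work surface at z = 0. Lengths are in mm, angles in rad, forces in N, time in s.
With the tool pointing down it reaches from about 275 to 750 mm from the base axis. Payload 10.2 kg.
Tool frame: the origin (TCP) lies at the very end of the fingers, on their centre line; the grasp point (between the pads) lies 19 mm behind it; z points along the fingers, y is the direction in which the jaws open and shut (so a half turn about z gives the same grasp; the last joint's range is limited). The gripper opens to 85 mm and grips with 20 to 120 N. Pads are 22 mm wide; open, the fingers measure 114 mm over their backs; the gripper's body (76 mm by 85 mm) begins 54 mm behind the grasp point. The pads swing forward as they close: fully open they stand 13 mm farther back than shut.
Start: joints at [-1.42, 0.313, 1.498, -0, 1.331, -0.223], TCP at [191.694, -488.758, 208.094] pointing down, gripper open.
Joint ranges: [-2.94, 2.94], [-0.97, 2.17], [0.19, 2.56], [-1.23, 4.37], [0.02, 3.11], [-2.88, 2.88]. Speed limits (rad/s): [2.39, 2.39, 3.01, 3.14, 3.14, 3.14].

INTERFACE

Orientations are given as a unit quaternion [w, x, y, z].
In Python, from rig import ctrl, eyes, order gives the robot as it stands.
- The arm moves only by the tool move_arm, never from a script. Its argument "deltas" is a list of rows, each a list of 6 numbers: the shift along the tool's x, y, z in cm, then the turn, a rotation vector about the tool's x, y, z in degrees. A call has exactly 10 rows; each row shifts and turns the commanded pose from where the row before left it, along the tool's axes as they then stand; what a row does not reach is not made up. A row lasts 1/10 s, in which the tool goes at most 50 mm and 8.59 degrees, less where a joint would pass 70% of its speed; a pose out of reach is approached as far as the arm can. A call is refused whole if a number of a shift passes 5 or a number of a turn 8.59, either way. A call with a gripper value outside its range is refused whole. "grip" is the finger opening in cm, from 0 to 8.54, set as the call begins (left out, the last holds). The fingers move at their own pace and stop on an object; "newtons" is the grip in N (left out, the last holds). Time passes only in rows, so rows that do not move let the fingers close, or fill a call up. It gives the time, the measured TCP pose, the force and the opening at its end, in the units of the state.
- ctrl.sense(): the state, without advancing time (a new reading comes with each control period).
- eyes.capture(name): name is "side" or "top" or "wrist"; returns the picture (420x560x3 uint8, blue, green, red); there is no depth.
- eyes.camera_params(name): a dict with "K" (3x3 intrinsics, pixels), "camera_from_world" (4x4, takes a point from world to camera coordinates). Camera axes: x right, y down, z forward; pixel columns grow to the right and rows downward; lengths in mm; the calibration is good to about 2 mm. A picture is of the moment at which its call begins: read the wrist's pose just before it. camera_params takes no time and is no camera call; for the wrist camera it gives the pose at the moment of the call.
- order.finish_job(): hands the job in, once; it reports no verdict.
The state is a dict: "time_s": time; "joints": joint angles; "dq": joint speeds; "tau": joint torques, N m; "eef_pos": TCP position; "ee_rot": TCP orientation; "force": force on the tool from outside, world axes, zero at the start; "wrist_torque": the same for the moment, N m; "grip_width": opening from 0.0 (shut) to 1.0 (fully open).
Only numpy, scipy, OpenCV 4.12 (cv2) and the standard library are available. Lean on these libraries where they do the work, as an engineer would, in place of code of your own. Each camera call takes 0.05 s, during which the arm holds its last target.

TASK

Get the sample tray ready for the measuring room: lay every green bracket that is on the bench flat in a grey compartment of the tray, one to a compartment, with its brass end towards the tray's yellow edge, and lay the plug gauge flat in the red-floored compartment with its red-banded end towards the yellow edge. Once all of that is in the tray, squeeze the orange sprung clip open, bring it over the free upright edge of the tag plate and let it close on the job card and the plate together, leaving the card standing in its pocket. Leave the clip hanging there by its own spring, and do not disturb the cutters, the marker pen or the elbow fitting.

Things in the scene. Friction and masses are not known exactly. Their poses are not given: they have to be found in the camera images.
- tray: Fixed grey tray, 140 (x) by 264 mm (y). Origin: on the bench under its centre. Floor 4 mm thick; walls 4 mm thick, tops 14 mm above the bench. Five compartments side by side, each 132 (x) by 48 mm (y) inside, centred at x=0, y=-104, -52, 0, +52 mm (grey floor with brass dot: brackets) and +104 mm (red floor: gauge). The +x edge is yellow. Beyond its -y end: tag plate and card pocket.
- plate_edge (a point): Point on the free upright edge of the tag plate, 55 mm above the bench, on the plate's card side. The plate: aluminium, 5 mm thick, 75 mm high, from tray x=-18 (this edge) to +66 mm, y=-165 (this point) to -160 mm. The card stands on its -y side. On the -x side of this edge the space is free above the tray walls (14 mm) for clip and gripper.
- card: White rigid job card, blue stripe, 76 (x) by 5 (y) by 81 mm (z), loose, upright in a 6 mm slot (tray y=-171 to -165 mm) between the tag plate and a lip 22 mm high and 5 mm thick; may lean 4 mm at its top. Top 85 mm above the bench; its near end 3 mm inside the plate's free edge. Plate and card together: 10 to 11 mm thick. Origin: centre of underside.
- clip: Orange sprung hand clip, 112 mm long, lying on its side, 28 mm high, 80 g. Origin: on its upright pivot, at the underside. +x to the jaws, -x to the handles, z up. Straight leaf: x -60 to +52, y 6 to 12 mm, its rubber jaw pad (x 22 to 52) gripping with the flat face y=0. The other leaf, on the -y side, swings: a rubber nose at x=46 mm meets y=0 when shut.
- clip_handles (a point): Where to pinch the clip: between its handles, 40 mm from the pivot towards -x, y=0, 14 mm above the underside. Squeeze along clip y: 54 mm wide here when shut (the swinging handle splays to y=-44 mm at its end), 24 mm over all (y -12 to +12) when squeezed right home; that takes about 9 N, the handles are then parallel and the jaws stand 25 mm open at the nose.
- clip_jaw (a joint): Opening angle of the clip, rad: 0 shut and empty, 0.60 to 0.62 squeezed fully open; about 0.2 to 0.25 when shut on plate and card together, about 0.11 on one of them only. Spring closes it (0.18 N m at 0, 0.36 N m fully open).
- gauge: Plug gauge lying flat: black block handle 70 x 24 x 26 mm (x, y, z) on a foot 70 x 42 x 8 mm, with a steel pin (18 mm diameter, 26 mm long) at each end along x, 122 mm overall, 150 g. Origin: centre of its underside; a red band on the handle near its +x end.
- gauge_front (a point): Point on the gauge's axis 43 mm towards its red-banded (+x) end.
- cutters: Red-handled side cutters, about 150 mm long, 14 mm high: leave alone.
- marker: Silver pen with a blue cap, 130 mm long, 15 mm high: leave alone.
- elbow: Green elbow fitting, about 70 mm high: leave alone.
- bracket1: Flat green bracket, loose, may be absent: base plate 120 mm (x) by 38 mm (y), 8 mm thick; in its middle a raised rib 40 mm (x) by 22 mm (y) whose top is 30 mm up, to grip across y; a round boss (28 mm diameter, 20 mm up) with a brass top at x=+43 mm. 90 g. Origin: centre of its underside; +x is the brass end.
- bracket1_front (a point): Point at the brass boss of that bracket, 43 mm from its origin along +x.
- bracket2: Flat green bracket, loose, may be absent: base plate 120 mm (x) by 38 mm (y), 8 mm thick; in its middle a raised rib 40 mm (x) by 22 mm (y) whose top is 30 mm up, to grip across y; a round boss (28 mm diameter, 20 mm up) with a brass top at x=+43 mm. 90 g. Origin: centre of its underside; +x is the brass end.
- bracket2_front (a point): Point at the brass boss of that bracket, 43 mm from its origin along +x.
- bracket3: Flat green bracket, loose, may be absent: base plate 120 mm (x) by 38 mm (y), 8 mm thick; in its middle a raised rib 40 mm (x) by 22 mm (y) whose top is 30 mm up, to grip across y; a round boss (28 mm diameter, 20 mm up) with a brass top at x=+43 mm. 90 g. Origin: centre of its underside; +x is the brass end.
- bracket3_front (a point): Point at the brass boss of that bracket, 43 mm from its origin along +x.
- bracket4: Flat green bracket, loose, may be absent: base plate 120 mm (x) by 38 mm (y), 8 mm thick; in its middle a raised rib 40 mm (x) by 22 mm (y) whose top is 30 mm up, to grip across y; a round boss (28 mm diameter, 20 mm up) with a brass top at x=+43 mm. 90 g. Origin: centre of its underside; +x is the brass end.
- bracket4_front (a point): Point at the brass boss of that bracket, 43 mm from its origin along +x.

How it is judged (in metres and radians):
On the way, in this order (a step that is already met when the one before it is completed fails the run):
1. every bracket on the bench and the gauge lie flat in their compartments, right way round (z of bracket1 in the frame of tray between 0.001 and 0.0075 m and angle between each of bracket1, bracket2, bracket3, bracket4, gauge's own z axis and vertical below 0.08 rad and y of bracket1 in the frame of tray between -0.118 and 0.066 m and x of bracket1 in the frame of tray between -0.012 and 0.012 m and x of each of bracket1_front, bracket2_front, bracket3_front, bracket4_front, gauge_front in the frame of tray above 0.025 m and angle between the x axis of each of bracket1, bracket2, bracket3, bracket4, gauge and the x axis of tray, either way round below 0.3 rad and linear speed of each of bracket1, bracket2, bracket3, bracket4, gauge below 0.02 m/s and z of bracket2 in the frame of tray between 0.001 and 0.0075 m and y of bracket2 in the frame of tray between -0.118 and 0.066 m and x of bracket2 in the frame of tray between -0.012 and 0.012 m and z of bracket3 in the frame of tray between 0.001 and 0.0075 m and y of bracket3 in the frame of tray between -0.118 and 0.066 m and x of bracket3 in the frame of tray between -0.012 and 0.012 m and z of bracket4 in the frame of tray between 0.001 and 0.0075 m and y of bracket4 in the frame of tray between -0.118 and 0.066 m and x of bracket4 in the frame of tray between -0.012 and 0.012 m and z of gauge in the frame of tray between 0.001 and 0.0075 m and y of gauge in the frame of tray between 0.09 and 0.118 m and x of gauge in the frame of tray between -0.012 and 0.012 m), for 0.3 s.
2. the clip is squeezed open (value of joint clip_jaw above 0.45 rad), for 0.2 s.
3. the clip has closed on card and tag plate together (value of joint clip_jaw between 0.15 and 0.35 rad and contact force between clip and card above 0.8 N and contact force between clip and tray above 0.8 N and height (world z) of clip above 0.018 m and linear speed of clip below 0.02 m/s and angle between card's own z axis and vertical below 0.15 rad and z of card in the frame of tray below 0.01 m and distance between card and plate_edge below 0.09 m), for 0.3 s.
At the end, for the whole second after the job is handed in: Brackets present and gauge flat in their compartments (3.5 mm, tilt 0.08 rad; 12 mm along, 0.3 rad), marked ends to the yellow edge; clip shut on card and plate together (0.15 to 0.35 rad, pressing on both, 18 mm up or more), card upright in its pocket (0.15 rad); all at rest (all of step 1 and all of step 3); the robot touches nothing.
It fails at once if the cutters is pushed more than 40 mm (distance of cutters from where it was at the start of the episode above 0.04 m).
It fails at once if the marker is pushed more than 40 mm (distance of marker from where it was at the start of the episode above 0.04 m).
It fails at once if the elbow is pushed more than 40 mm (distance of elbow from where it was at the start of the episode above 0.04 m).
Of bracket1, bracket2, bracket3, bracket4 only 3 to 4 are there at a start; the rules pass over those that are not, and their reading is None.
At some moment in a run one of bracket1, bracket2, bracket3, bracket4, gauge may be knocked a few centimetres aside while the robot is not near it.
It also fails if it takes over 210 s, if anything falls off the work surface, if the arm or the gripper's body presses on something with over 40 N, if the wrist force passes 120 N, or if a joint passes its speed limit or range.

## Working session

There is one attempt and no reset: what is moved stays moved. The work goes in short steps, Python scripts to look and compute and a tool call to move; the robot and the scene stay as the last step left them, time stands still between calls to the robot, and variables do not carry over. Pictures are saved under pics/ and viewed, and the job is handed in when it is done.

Besides the shell and the picture viewer there is one more tool, called after "Call:" as a command line: name --pt "numbers of a row" for each row, then --argument value for the rest. move_arm: Moves the arm, as the interface text tells. Its arguments: {"type":"object","properties":{"deltas":{"type":"array"},"grip":{"type":"number"},"newtons":{"type":"number"}},"required":["deltas"]}

```bash
ls; mkdir -p pics
python3 - <<'E'
from rig import ctrl, eyes, order
import cv2, numpy as np
s=ctrl.sense(); print(s)
for n in ["top","side","wrist"]:
    im=eyes.capture(n); cv2.imwrite(f"pics/{n}0.png",im)
    p=eyes.camera_params(n); print(n,np.round(p["K"],1).tolist(),np.round(p["camera_from_world"],3).tolist())
E
```

```text
pics
{'time_s': 0.0, 'joints': array([-1.42040274e+00,  3.13462895e-01,  1.49842848e+00, -3.91087836e-05,
        1.33100750e+00, -2.23364325e-01]), 'dq': array([-0.0012358 ,  0.00027734, -0.000465  , -0.00134581,  0.00030472,
       -0.00072726]), 'tau': array([-1.75764853e-03, -4.12262034e+01, -2.59743083e+01, -3.25838328e-04,
        4.10319393e-03, -1.94456010e-05]), 'eef_pos': array([ 191.63804737, -488.46542942,  207.53173819]), 'ee_rot': array([-6.53369260e-04,  9.82587813e-01,  1.85797639e-01,  4.84448562e-06]), 'force': array([-0.4811479 ,  0.36000901,  0.04174511]), 'wrist_torque': array([ 0.02117027,  0.02254253, -0.0537086 ]), 'grip_width': 0.9998560453124693}
top [[422.2, 0.0, 281.8], [0.0, 422.2, 214.6], [0.0, 0.0, 1.0]] [[-0.001, -1.0, -0.004, -93.94], [-0.995, 0.002, -0.098, 562.024], [0.098, 0.004, -0.995, 966.422], [0.0, 0.0, 0.0, 1.0]]
side [[424.9, 0.0, 282.5], [0.0, 424.9, 210.9], [0.0, 0.0, 1.0]] [[0.944, -0.329, 0.005, -575.211], [-0.233, -0.68, -0.696, 131.123], [0.232, 0.656, -0.718, 919.99], [0.0, 0.0, 0.0, 1.0]]
wrist [[368.8, 0.0, 279.2], [0.0, 368.8, 207.0], [0.0, 0.0, 1.0]] [[0.365, -0.931, -0.0, -525.481], [-0.884, -0.346, 0.315, -41.254], [-0.294, -0.115, -0.949, 380.151], [0.0, 0.0, 0.0, 1.0]]
```

View pics/top0.png

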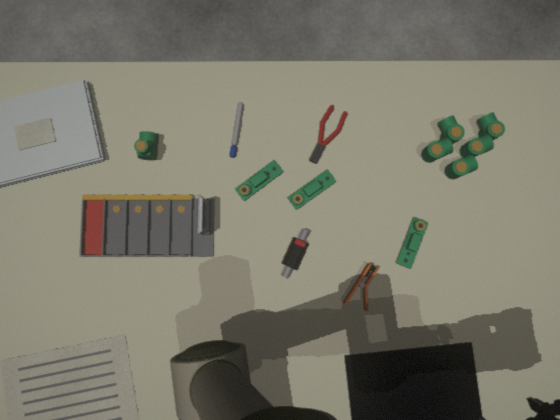

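View pics/side0.png

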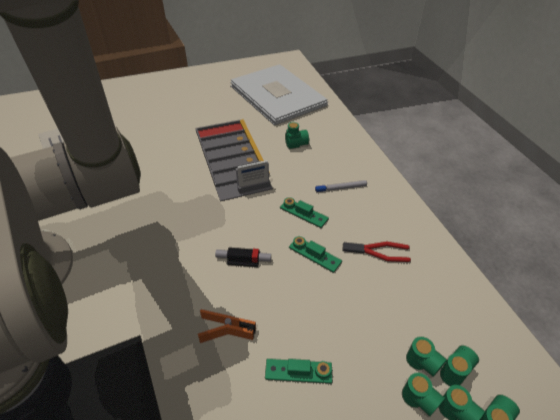

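View pics/wrist0.png

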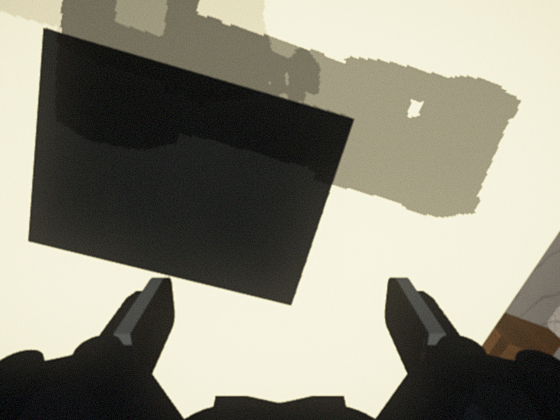

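The top view shows three brackets at about (259,180), (312,190) and (412,242). The gauge is at (296,253), red band up, and the clip is at (360,287). The tray is at (147,225) with its yellow edge up, which is +x. The elbow fitting, marker and cutters lie beyond. Next I measure coarse positions.

```bash
cat > h.py <<'E'
from rig import ctrl, eyes, order
import cv2, numpy as np
from scipy.spatial.transform import Rotation as R
def cap(n,name=None):
    p=eyes.camera_params(n); im=eyes.capture(n)
    if name: cv2.imwrite(f"pics/{name}.png",im)
    return im,p
def ray(p,uv,z):
    K=np.array(p["K"]);T=np.array(p["camera_from_world"])
    uv=np.atleast_2d(np.array(uv,float))
    d=(np.linalg.inv(K)@np.c_[uv,np.ones(len(uv))].T).T@T[:3,:3]
    c=-T[:3,:3].T@T[:3,3]
    return c+d*((z-c[2])/d[:,2])[:,None]
def proj(p,X):
    K=np.array(p["K"]);T=np.array(p["camera_from_world"])
    c=np.atleast_2d(X)@T[:3,:3].T+T[:3,3]; q=c@K.T
    return q[:,:2]/q[:,2:]
def hsv(im): return cv2.cvtColor(im,cv2.COLOR_BGR2HSV)
def blobs(m,amin=20):
    n,l,s,c=cv2.connectedComponentsWithStats(m.astype(np.uint8))
    return [(s[i,4],c[i],l==i) for i in range(1,n) if s[i,4]>=amin]
def state():
    s=ctrl.sense(); w,x,y,z=s["ee_rot"]; r=R.from_quat([x,y,z,w]).as_matrix()
    return s,np.array(s["eef_pos"]),r
def goto(X,Y,Z,yaw):
    """shift in tool axes (cm), turn (deg) needed about tool z; shift applies BEFORE the turn"""
    s,p,r=state(); psi=np.degrees(np.arctan2(r[1,0],r[0,0]))
    d=(yaw-psi+180)%360-180
    alt=(d+90)%180-90
    for t in (alt,d if abs(d-alt)>1 else alt-np.sign(alt)*180): print("turn option: toolz %.1f deg -> j6 change ~"%-t, "j6 now %.2f"%s["joints"][5])
    sh=r.T@(np.array([X,Y,Z])-p)/10
    print("t %.1f pos"%s["time_s"],p.round(1),"psi %.1f"%psi,"shift cm (before turn)",sh.round(2))
    # if turned first
    a=np.radians(psi+alt); f=np.array([[np.cos(a),np.sin(a),0],[np.sin(a),-np.cos(a),0],[0,0,-1]])
    print("shift cm if turned (alt) first",(f@(np.array([X,Y,Z])-p)/10).round(2))
E
python3 - <<'E'
from h import *
for n in ["top","side"]:
    im=cv2.imread(f"pics/{n}0.png"); p=eyes.camera_params(n); h=hsv(im)
    g=(h[...,0]>60)&(h[...,0]<90)&(h[...,1]>120)&(h[...,2]>60)
    print(n)
    for a,c,m in blobs(g,80):
        ys,xs=np.nonzero(m); r=cv2.minAreaRect(np.c_[xs,ys].astype(np.float32))
        pts=ray(p,cv2.boxPoints(r),8)
        print("green",a,c.round(),ray(p,c,8)[0].round(),"sides",np.linalg.norm(pts[1]-pts[0]).round(),np.linalg.norm(pts[2]-pts[1]).round())
    y=(h[...,0]>8)&(h[...,0]<30)&(h[...,1]>120)&(h[...,2]>90)
    for a,c,m in blobs(y,15): print("brass/orange",a,c.round(1),ray(p,c,20)[0].round(1))
    y=((h[...,0]<7)|(h[...,0]>172))&(h[...,1]>120)&(h[...,2]>70)
    for a,c,m in blobs(y,15): print("red",a,c.round(1),ray(p,c,4)[0].round(1),ray(p,c,26)[0].round(1))
E
```

```text
top
green 142 [489. 122.] [ 790. -603.    8.] sides 33.0 57.0
green 133 [450. 126.] [ 781. -507.    8.] sides 34.0 56.0
green 159 [483. 143.] [ 738. -584.    8.] sides 59.0 36.0
green 134 [444. 147.] [ 729. -490.    8.] sides 60.0 35.0
green 152 [467. 164.] [ 686. -543.    8.] sides 57.0 36.0
green 304 [264. 176.] [658. -50.   8.] sides 89.0 32.0
green 318 [316. 186.] [ 633. -177.    8.] sides 90.0 32.0
green 122 [415. 242.] [ 497. -411.    8.] sides 39.0 19.0
green 162 [406. 257.] [ 462. -389.    8.] sides 39.0 32.0
brass/orange 74 [496.1 128.3] [ 771.2 -612.2   20. ]
brass/orange 73 [455.9 131.5] [ 763.6 -515.1   20. ]
brass/orange 58 [140.5 145.1] [731.7 246.3  20. ]
brass/orange 76 [476.7 145.7] [ 728.5 -563.4   20. ]
brass/orange 70 [436.1 149. ] [ 720.6 -465.6   20. ]
brass/orange 74 [460.8 166.6] [ 677.5 -523.2   20. ]
brass/orange 546 [135.6 197. ] [605.3 254.   20. ]
brass/orange 29 [116.3 208.4] [578.1 299.2  20. ]
brass/orange 29 [137.7 208.6] [577.6 248.   20. ]
brass/orange 28 [159.2 208.5] [577.7 196.9  20. ]
brass/orange 29 [180.7 208.6] [577.4 145.7  20. ]
brass/orang
[... 784 characters left out ...]
[746.  296.5  20. ]
brass/orange 21 [298.9 241. ] [ 601.6 -133.5   20. ]
brass/orange 131 [228.1 316.5] [ 404.  -267.2   20. ]
brass/orange 127 [230.8 328.5] [ 402.7 -293.9   20. ]
brass/orange 139 [423.4 346.6] [ 728.9 -445.1   20. ]
brass/orange 155 [459.3 363.6] [ 772.2 -494.2   20. ]
brass/orange 59 [322.9 368.2] [ 537.8 -422.1   20. ]
brass/orange 176 [419.9 384. ] [ 685.6 -502.9   20. ]
brass/orange 180 [459.  396.8] [ 736.5 -543.5   20. ]
brass/orange 137 [498.9 414.9] [ 781.3 -589.9   20. ]
red 285 [220.  129.6] [536.7 366.1   4. ] [531.6 334.8  26. ]
red 407 [386.1 251. ] [ 782.9 -212.4    4. ] [ 770.5 -226.8   26. ]
red 54 [254.7 252.9] [ 500.7 -121.4    4. ] [ 496.6 -138.5   26. ]
```

Run:
```python
from h import *
im=cv2.imread("pics/top0.png")
a=im[190:265,75:220]; cv2.imwrite("pics/traycrop.png",cv2.resize(a,None,fx=5,fy=5,interpolation=cv2.INTER_CUBIC))
a=im[150:315,225:435]; cv2.imwrite("pics/midcrop.png",cv2.resize(a,None,fx=3.6,fy=3.6,interpolation=cv2.INTER_CUBIC))
```

```text
(no output)
```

View pics/traycrop.png

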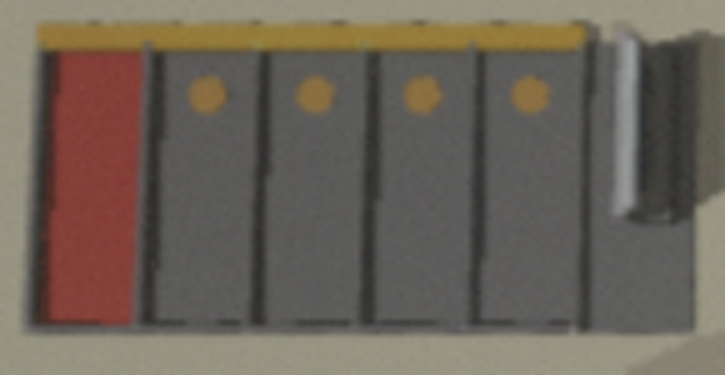

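View pics/midcrop.png

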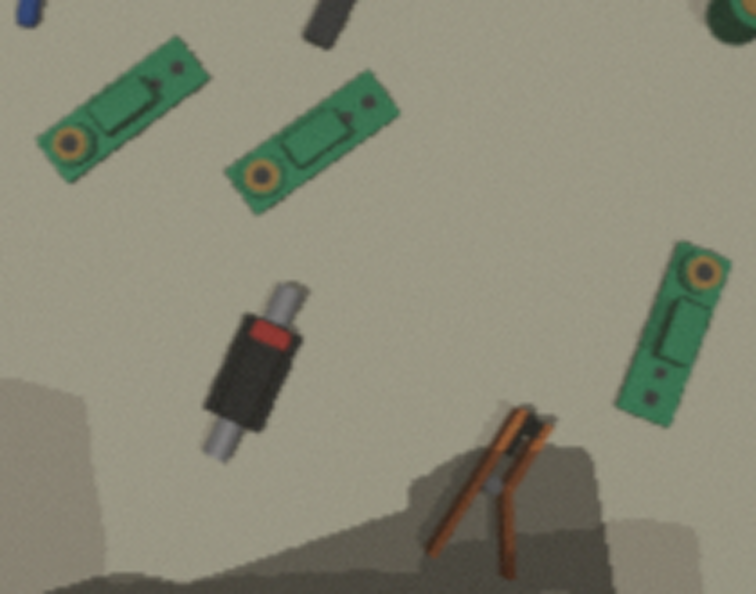

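```bash
cat >> h.py <<'E'
def brackets(im,p,amin=250,cl=5):
    """green+brass merged blobs -> list of (origin xy, yaw deg, len, wid, boss xy)"""
    h=hsv(im)
    g=(h[...,0]>60)&(h[...,0]<90)&(h[...,1]>100)&(h[...,2]>40)
    b=(h[...,0]>8)&(h[...,0]<30)&(h[...,1]>110)&(h[...,2]>70)
    m=cv2.morphologyEx((g|b).astype(np.uint8),cv2.MORPH_CLOSE,np.ones((cl,cl)))
    out=[]
    for a,c,mm in blobs(m,amin):
        ys,xs=np.nonzero(mm)
        P=ray(p,np.c_[xs,ys],8)[:,:2].astype(np.float32)
        (cx,cy),(w,l),ang=cv2.minAreaRect(P)
        bx=cv2.boxPoints(((cx,cy),(w,l),ang))
        e=[bx[1]-bx[0],bx[2]-bx[1]]; e.sort(key=lambda v:np.linalg.norm(v))
        yy,xx=np.nonzero(mm&b)
        if len(xx)<5: continue
        boss=ray(p,[(xx.min()+xx.max())/2,(yy.min()+yy.max())/2],20)[0][:2]
        ax=e[1]/np.linalg.norm(e[1]); 
        if ax@(boss-[cx,cy])<0: ax=-ax
        out.append(dict(c=np.array([cx,cy]).round(1),yaw=np.degrees(np.arctan2(ax[1],ax[0])).round(1),L=np.linalg.norm(e[1]).round(),W=np.linalg.norm(e[0]).round(),boss=boss.round(1),o_from_boss=(boss-43*ax).round(1)))
    return out
E
python3 - <<'E'
from h import *
im=cv2.imread("pics/top0.png"); p=eyes.camera_params("top")
for b in brackets(im,p): 
    if 100<b["L"]<140: print(b)
h=hsv(im)
# tray dots
y=(h[...,0]>8)&(h[...,0]<30)&(h[...,1]>120)&(h[...,2]>90)
d=[]
for a,c,m in blobs(y,20):
    if 100<c[0]<200 and 200<c[1]<215: d.append(ray(p,c,4)[0])
    if a>400:
        ys,xs=np.nonzero(m); print("yellow y ends",ray(p,[[xs.min()-.5,197],[xs.max()+.5,197]],14).round(1)); print("yellow x",ray(p,c,14).round(1), [ray(p,[u,ys[xs==u].mean()],14)[0].round(1)[:2] for u in (90,110,150,180)])
print(np.array(d).round(1))
# crop bottom corners
f=lambda u,v:(75+u/5-.4,190+v/5-.4)
print(ray(p,[f(28,330),f(586,328)],14).round(1), ray(p,f(692,330),4).round(1))
print("plate top edge ends",ray(p,[f(620,40),f(620,215)],75).round(1),"card far",ray(p,[f(640,30),f(645,215)],85).round(1))
# clip
g=lambda u,v:(225+u/3.6-.36,150+v/3.6-.36)
print("clip straight leaf ends, pivot, swing end",ray(p,[g(430,553),g(520,410),g(493,486),g(508,578),g(548,420)],28).round(1))
E
```

```text
{'c': array([ 750.9, -491.1]), 'yaw': np.float32(142.8), 'L': np.float32(112.0), 'W': np.float32(63.0), 'boss': array([ 742.6, -490.3]), 'o_from_boss': array([ 776.9, -516.3])}
{'c': array([648.5, -39. ]), 'yaw': np.float32(127.2), 'L': np.float32(116.0), 'W': np.float32(34.0), 'boss': array([623. ,  -4.5]), 'o_from_boss': array([649. , -38.7])}
{'c': array([ 625.7, -166.4]), 'yaw': np.float32(125.6), 'L': np.float32(116.0), 'W': np.float32(34.0), 'boss': array([ 601.1, -132. ]), 'o_from_boss': array([ 626.1, -167. ])}
{'c': array([ 496.9, -403.9]), 'yaw': np.float32(-22.5), 'L': np.float32(116.0), 'W': np.float32(35.0), 'boss': array([ 536.3, -421. ]), 'o_from_boss': array([ 496.6, -404.5])}
{'c': array([ 397. , -281.1]), 'yaw': np.float32(164.6), 'L': np.float32(106.0), 'W': np.float32(56.0), 'boss': array([ 392.9, -277.8]), 'o_from_boss': array([ 434.3, -289.2])}
yellow y ends [[606.5 383.8  14. ]
 [606.  121.9  14. ]]
yellow x [[606.1 256.1  14. ]] [array([605.2, 365.7]), array([606.4, 317.7]), array([606.2, 221.5]), array([606.1, 149.5])]
[[579.9 305.6   4. ]
 [579.4 253.6   4. ]
 [579.5 201.6   4. ]
 [579.2 149.6   4. ]]
[[466.5 383.   14. ]
 [467.1 118.4  14. ]] [[466.1  69.9   4. ]]
plate top edge ends [[596.   92.4  75. ]
 [517.2  91.   75. ]] card far [[599.1  81.6  85. ]
 [516.6  77.9  85. ]]
clip straight leaf ends, pivot, swing end [[ 356.5 -237.9   28. ]
 [ 447.3 -297.3   28. ]
 [ 398.8 -279.    28. ]
 [ 340.7 -287.4   28. ]
 [ 440.9 -315.2   28. ]]
```

```bash
python3 -c "
from h import *
goto(496.8,-404.2,110,-22.5)"
```

```text
turn option: toolz 43.9 deg -> j6 change ~ j6 now -0.22
turn option: toolz -136.1 deg -> j6 change ~ j6 now -0.22
t 0.1 pos [ 191.7 -488.5  207.7] psi 21.4 shift cm (before turn) [31.48  3.3   9.77]
shift cm if turned (alt) first [ 24.96 -19.47   9.77]
```

Call:
move_arm --pt "2 0.2 0.6 0 0 0" --pt "4 0.4 1.2 0 0 0" --pt "4 0.4 1.2 0 0 0" --pt "4 0.4 1.2 0 0 0" --pt "4 0.4 1.2 0 0 0" --pt "4 0.4 1.2 0 0 0" --pt "4 0.4 1.2 0 0 0" --pt "3.5 0.4 1 0 0 0" --pt "2 0.3 1 0 0 8" --pt "0 0 0 0 0 8" --grip 5

```text
time_s: 1.15
eef_pos: [498.7, -402.5, 107.8]
ee_rot: [-0.001, 0.999, 0.046, -0.001]
force: [-1.2, -0.7, -0.6]
grip_width: 0.585
```

Call:
move_arm --pt "0 0 0 0 0 8" --pt "0 0 0 0 0 8" --pt "0 0 0 0 0 8" --pt "0 0 0 0 0 4" --pt "0 0 0 0 0 0" --pt "0 0 0 0 0 0" --pt "0 0 0 0 0 0" --pt "0 0 0 0 0 0" --pt "0 0 0 0 0 0" --pt "0 0 0 0 0 0"

```text
time_s: 2.15
eef_pos: [497.0, -404.5, 110.1]
ee_rot: [0.0, 0.981, -0.196, -0.0]
force: [-0.6, 0.0, 1.1]
grip_width: 0.587
```

```bash
python3 -c "
from h import *
im,p=cap('wrist','w1')
for b in brackets(im,p,2000,15): print(b)
goto(496.8,-404.2,10,-22.5)"
```

```text
{'c': array([ 497.5, -406.8]), 'yaw': np.float32(-22.6), 'L': np.float32(119.0), 'W': np.float32(37.0), 'boss': array([ 536.7, -423.3]), 'o_from_boss': array([ 497. , -406.7])}
turn option: toolz -0.1 deg -> j6 change ~ j6 now 1.10
turn option: toolz 179.9 deg -> j6 change ~ j6 now 1.10
t 2.2 pos [ 497.  -404.4  110.1] psi -22.6 shift cm (before turn) [-3.000e-02 -1.000e-02  1.001e+01]
shift cm if turned (alt) first [-3.000e-02 -1.000e-02  1.001e+01]
```

View pics/w1.png

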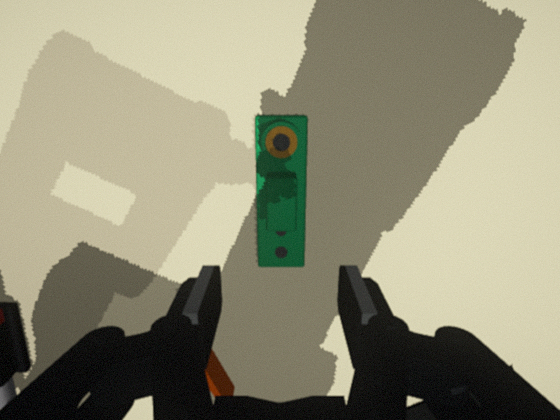

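Call:
move_arm --pt "0 0.1 1.2 0 0 0" --pt "0 0.1 1.6 0 0 0" --pt "0 0 2 0 0 0" --pt "0 0 2 0 0 0" --pt "0 0 1.6 0 0 0" --pt "0 0 1 0 0 0" --pt "0 0 0.5 0 0 0" --pt "0 0 0 0 0 0" --pt "0 0 0 0 0 0" --pt "0 0 0 0 0 0"

```text
time_s: 3.2
eef_pos: [496.5, -406.7, 11.9]
ee_rot: [0.0, 0.981, -0.196, 0.001]
force: [0.4, 0.4, -0.0]
grip_width: 0.584
```

Call:
move_arm --pt "0 0 0 0 0 0" --pt "0 0 0 0 0 0" --pt "0 0 0 0 0 0" --pt "0 0 0 0 0 0" --pt "0 0 0 0 0 0" --pt "0 0 -1 0 0 0" --pt "0 0 -2 0 0 0" --pt "0 0 -2 0 0 0" --pt "0 0 -2 0 0 0" --pt "0 0 -1 0 0 0" --grip 0 --newtons 50

```text
time_s: 4.2
eef_pos: [496.8, -406.9, 93.7]
ee_rot: [0.001, 0.981, -0.196, 0.001]
force: [-0.4, 0.1, 0.2]
grip_width: 0.003
```

```bash
python3 -c "
from h import *
im,p=cap('wrist','w2')
goto(537.5,149.6,90,0)"
```

```text
turn option: toolz -22.6 deg -> j6 change ~ j6 now 1.10
turn option: toolz 157.4 deg -> j6 change ~ j6 now 1.10
t 4.2 pos [ 497.  -407.2   94.5] psi -22.6 shift cm (before turn) [-17.64 -52.97   0.27]
shift cm if turned (alt) first [  4.05 -55.68   0.45]
```

View pics/w2.png

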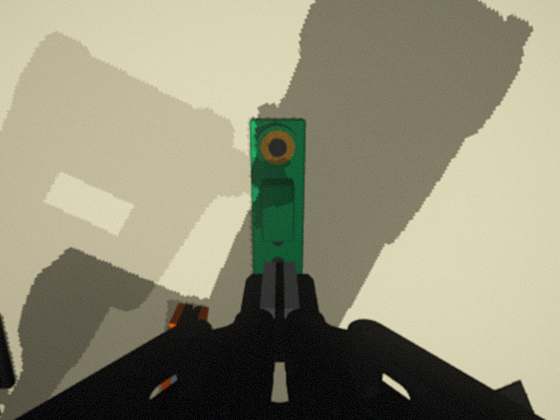

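```bash
python3 -c "
from h import *
im=cv2.imread('pics/w2.png');p=eyes.camera_params('wrist')
s,q,r=state()
print(proj(p,q),proj(p,q-19*r[:,2]), proj(p,[q[0],q[1],19]))
for b in brackets(im,p,2000,15): print(b)
goto(497,-407,10,-22.5)"
```

```text
[[277.59702853 256.82434168]] [[277.45709608 275.62439912]] [[277.73095092 208.84482718]]
{'c': array([ 499.1, -407.7]), 'yaw': np.float32(-22.6), 'L': np.float32(115.0), 'W': np.float32(37.0), 'boss': array([ 536.9, -423.7]), 'o_from_boss': array([ 497.2, -407.1])}
turn option: toolz -0.1 deg -> j6 change ~ j6 now 1.10
turn option: toolz 179.9 deg -> j6 change ~ j6 now 1.10
t 4.2 pos [ 497.  -407.2   94.5] psi -22.6 shift cm (before turn) [-0.04 -0.03  8.45]
shift cm if turned (alt) first [-0.01 -0.02  8.45]
```

The fingers hadn't closed before I lifted. The alignment is right: the TCP projects onto the rib at (278,209). I'll repeat with a full second to close.

Call:
move_arm --pt "0 0 0 0 0 0" --pt "0 0 0 0 0 0" --pt "0 0 0.5 0 0 0" --pt "0 0 1.2 0 0 0" --pt "0 0 2 0 0 0" --pt "0 0 2 0 0 0" --pt "0 0 1.4 0 0 0" --pt "0 0 0.8 0 0 0" --pt "0 0 0.5 0 0 0" --pt "0 0 0 0 0 0" --grip 4

```text
time_s: 5.25
eef_pos: [496.1, -406.3, 6.7]
ee_rot: [-0.0, 0.981, -0.196, -0.0]
force: [0.9, 0.4, 0.3]
grip_width: 0.467
```

Call:
move_arm --pt "0 0 0 0 0 0" --pt "0 0 0 0 0 0" --pt "0 0 0 0 0 0" --pt "0 0 0 0 0 0" --pt "0 0 0 0 0 0" --pt "0 0 0 0 0 0" --pt "0 0 0 0 0 0" --pt "0 0 0 0 0 0" --pt "0 0 0 0 0 0" --pt "0 0 0 0 0 0" --grip 0 --newtons 50

```text
time_s: 6.25
eef_pos: [496.2, -406.3, 7.1]
ee_rot: [-0.0, 0.981, -0.196, -0.0]
force: [0.7, -0.1, 0.1]
grip_width: 0.005
```

```bash
python3 -c "
from h import *
im,p=cap('wrist','w3'); im,p=cap('side','s3')
cv2.imwrite('pics/s3c.png',cv2.resize(im[230:420,130:420],None,fx=2.5,fy=2.5))
"
```

```text
(no output)
```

View pics/w3.png

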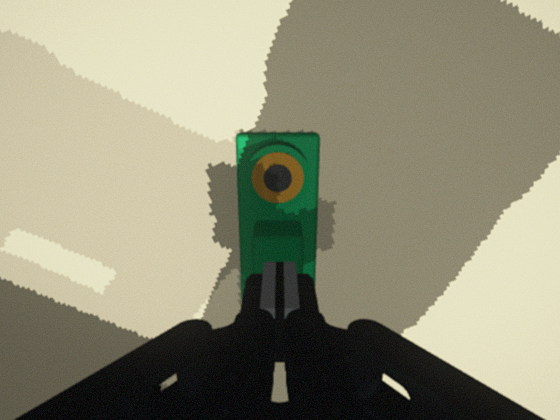

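View pics/s3c.png

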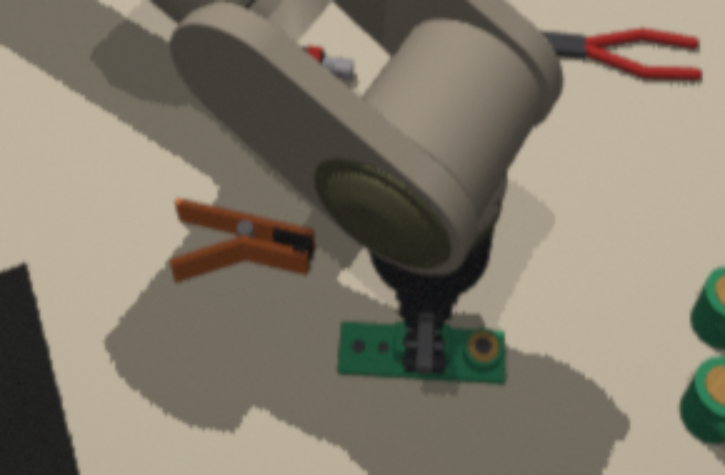

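```bash
python3 -c "
from h import *
p=eyes.camera_params('side');pw=eyes.camera_params('wrist')
s,q,r=state(); print(q)
o=np.array([130,230])
for z in (7,30,50): print(z,((proj(p,[q[0],q[1],z])-o)*2.5).round(), proj(pw,[q[0],q[1],z]).round())
for im,pp in ((cv2.imread('pics/w3.png'),pw),(cv2.imread('pics/s3.png'),p)):
  for b in brackets(im,pp,800,9): print(b)
im=cv2.imread('pics/s3.png')
cv2.imwrite('pics/s3d.png',cv2.resize(im[330:400,250:350],None,fx=7,fy=7,interpolation=cv2.INTER_CUBIC))
"
```

```text
[ 496.19591777 -406.3150986     7.07172948]
7 [[419. 351.]] [[278. 257.]]
30 [[420. 337.]] [[277. 280.]]
50 [[421. 325.]] [[277. 306.]]
{'c': array([ 513.5, -413.5]), 'yaw': np.float32(-22.6), 'L': np.float32(84.0), 'W': np.float32(37.0), 'boss': array([ 536.6, -423.2]), 'o_from_boss': array([ 496.9, -406.7])}
{'c': array([ 398.9, -274.6]), 'yaw': np.float32(-15.7), 'L': np.float32(109.0), 'W': np.float32(71.0), 'boss': array([ 396.5, -285. ]), 'o_from_boss': array([ 355.1, -273.4])}
{'c': array([ 758.7, -517.8]), 'yaw': np.float32(147.2), 'L': np.float32(191.0), 'W': np.float32(143.0), 'boss': array([ 756.8, -519.3]), 'o_from_boss': array([ 793. , -542.6])}
{'c': array([ 497.7, -406. ]), 'yaw': np.float32(-22.6), 'L': np.float32(117.0), 'W': np.float32(39.0), 'boss': array([ 538.1, -422. ]), 'o_from_boss': array([ 498.4, -405.5])}
```

View pics/s3d.png

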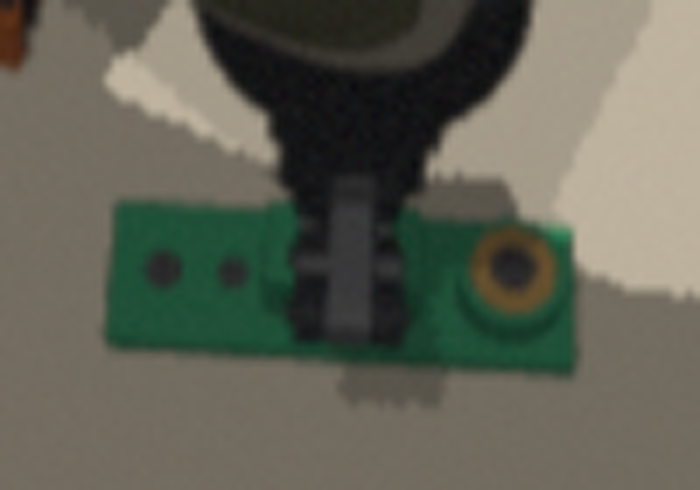

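```bash
python3 -c "
from h import *
pw=eyes.camera_params('wrist'); im=cv2.imread('pics/w3.png')
a=np.radians(-22.6); o=np.array([497,-406.7]); ax=np.array([np.cos(a),np.sin(a)]); ay=np.array([-ax[1],ax[0]])
for z,L,W,c in ((30,20,11,(0,0,255)),(8,60,19,(255,0,0)),(8,20,11,(0,255,255))):
  P=[np.r_[o+sx*L*ax+sy*W*ay,z] for sx,sy in ((1,1),(1,-1),(-1,-1),(-1,1))]
  q=proj(pw,P); print(z,q.round().tolist()); cv2.polylines(im,[q.round().astype(int)],True,c,1)
cv2.imwrite('pics/w3o.png',cv2.resize(im[120:340,180:380],None,fx=3,fy=2.7))
s=ctrl.sense(); print(s['grip_width'],s['force'],s['joints'])
"
```

```text
30 [[251.0, 236.0], [304.0, 236.0], [302.0, 317.0], [253.0, 317.0]]
8 [[235.0, 133.0], [321.0, 133.0], [313.0, 356.0], [243.0, 356.0]]
8 [[255.0, 218.0], [301.0, 218.0], [299.0, 292.0], [256.0, 292.0]]
-0.0013018283175627336 [ 0.50733497 -0.67607037 -0.52087787] [-8.68487030e-01  7.68527717e-01  1.32200434e+00  1.92692941e-07
  1.05111475e+00  1.09652146e+00]
```

View pics/w3o.png

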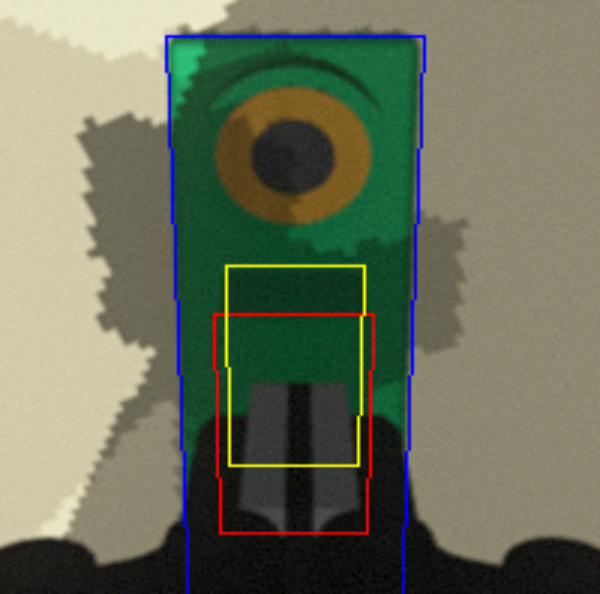

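Call:
move_arm --pt "0 0 0 0 0 0" --pt "0 0 0 0 0 0" --pt "0 0 0 0 0 0" --pt "0 0 0 0 0 0" --pt "0 0 0 0 0 0" --pt "0 0 0 0 0 0" --pt "0 0 0 0 0 0" --pt "0 0 0 0 0 0" --pt "0 0 0 0 0 0" --pt "0 0 0 0 0 0" --grip 4

```text
time_s: 7.35
eef_pos: [496.2, -406.3, 7.1]
ee_rot: [0.0, 0.981, -0.196, 0.0]
force: [0.2, 0.0, -0.2]
grip_width: 0.469
```

```bash
python3 -c "
from h import *
im,p=cap('wrist','w4'); im2,p=cap('side','s4')
a=cv2.resize(im2[330:400,250:350],None,fx=4,fy=6,interpolation=cv2.INTER_CUBIC)
b=im[:420,90:490]
cv2.imwrite('pics/c4.png',np.hstack([a,b]))
s=ctrl.sense(); print(s['eef_pos'],s['force'],s['grip_width'])
"
```

```text
[ 496.22308482 -406.30601806    7.09996012] [-0.50564964  0.83767667  0.63134358] 0.46454514849236106
```

View pics/c4.png

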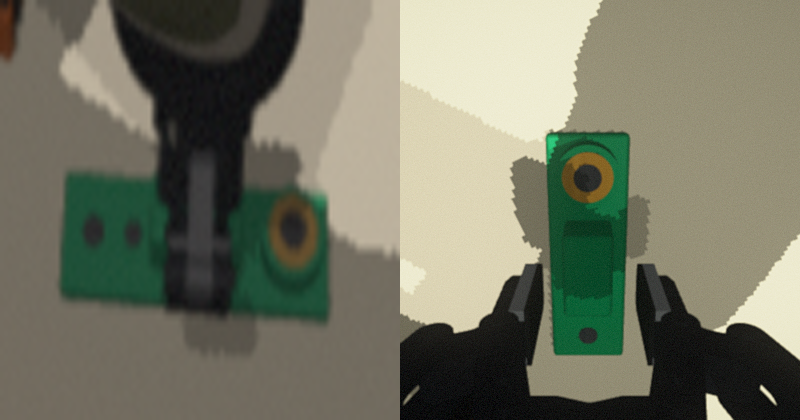

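```bash
python3 -c "
from h import *
pw=eyes.camera_params('wrist'); s,q,r=state()
T=np.array(pw['camera_from_world'])
for b in (0,19,13,28,32): print(b,(T@np.r_[q-b*r[:,2],1]).round(1), proj(pw,q-b*r[:,2]).round(1),proj(pw,q-b*r[:,2]+11*r[:,0]).round(1))
print((T[:3,:3]@r).round(3))
"
```

```text
0 [ -0.8  24.7 183.1   1. ] [[277.6 256.8]] [[277.6 236.3]]
19 [ -0.8  30.7 165.1   1. ] [[277.5 275.6]] [[277.4 253.2]]
13 [ -0.8  28.8 170.8   1. ] [[277.5 269.2]] [[277.5 247.5]]
28 [ -0.8  33.5 156.5   1. ] [[277.4 286. ]] [[277.3 262.6]]
32 [ -0.8  34.8 152.7   1. ] [[277.3 291. ]] [[277.3 267.2]]
[[-0.     1.    -0.001]
 [-0.949 -0.001 -0.315]
 [-0.315  0.001  0.949]]
```

The pictures and the lack of contact agree: the real fingertips are about 28 mm behind the reported TCP (tip row 263, about 154 mm from the camera). So the fingers closed above the rib. I'll go down in small steps and watch the force.

Call:
move_arm --pt "0 0 0.2 0 0 0" --pt "0 0 0.2 0 0 0" --pt "0 0 0.2 0 0 0" --pt "0 0 0.2 0 0 0" --pt "0 0 0.2 0 0 0" --pt "0 0 0 0 0 0" --pt "0 0 0 0 0 0" --pt "0 0 0 0 0 0" --pt "0 0 0 0 0 0" --pt "0 0 0 0 0 0"

```text
time_s: 8.45
eef_pos: [496.3, -406.3, -2.8]
ee_rot: [0.0, 0.981, -0.196, 0.0]
force: [0.2, 0.1, 1.7]
grip_width: 0.467
```

```bash
python3 -c "
from h import *
im,p=cap('wrist','w5'); im2,p=cap('side','s5')
a=cv2.resize(im2[330:400,250:350],None,fx=4,fy=6,interpolation=cv2.INTER_CUBIC)
b=im[:420,90:490]
cv2.imwrite('pics/c5.png',np.hstack([a,b]))
s=ctrl.sense(); print(s['eef_pos'],s['force'],s['grip_width'])
"
```

```text
[ 496.24749664 -406.30594485   -2.86110197] [ 0.31609644 -0.21963593  0.10731316] 0.4693945050661658
```

View pics/c5.png

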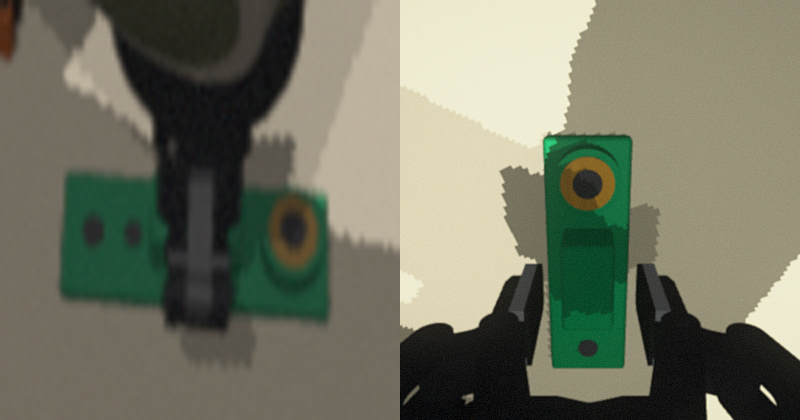

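Call:
move_arm --pt "0 0 0.2 0 0 0" --pt "0 0 0.2 0 0 0" --pt "0 0 0.2 0 0 0" --pt "0 0 0.2 0 0 0" --pt "0 0 0.2 0 0 0" --pt "0 0 0.1 0 0 0" --pt "0 0 0 0 0 0" --pt "0 0 0 0 0 0" --pt "0 0 0 0 0 0" --pt "0 0 0 0 0 0"

```text
time_s: 9.55
eef_pos: [496.3, -406.3, -13.8]
ee_rot: [0.0, 0.981, -0.196, 0.0]
force: [0.3, -0.1, 0.2]
grip_width: 0.47
```

Call:
move_arm --pt "0 0 0 0 0 0" --pt "0 0 0 0 0 0" --pt "0 0 0 0 0 0" --pt "0 0 0 0 0 0" --pt "0 0 0 0 0 0" --pt "0 0 0 0 0 0" --pt "0 0 0 0 0 0" --pt "0 0 0 0 0 0" --pt "0 0 0 0 0 0" --pt "0 0 0 0 0 0" --grip 0

```text
time_s: 10.55
eef_pos: [496.3, -406.5, -13.7]
ee_rot: [0.0, 0.981, -0.196, 0.0]
force: [-0.2, -0.1, 5.2]
grip_width: 0.244
```

```bash
python3 -c "
from h import *
im,p=cap('wrist','w6'); im2,p=cap('side','s6')
a=cv2.resize(im2[330:400,250:350],None,fx=4,fy=6,interpolation=cv2.INTER_CUBIC)
b=im[:420,90:490]
cv2.imwrite('pics/c6.png',np.hstack([a,b]))
s=ctrl.sense(); print(s['eef_pos'],s['force'],s['grip_width'])
"
```

```text
[ 496.33620935 -406.44658663  -13.67309594] [-0.81022615 -0.11770045  5.45197303] 0.24182216468618037
```

View pics/c6.png

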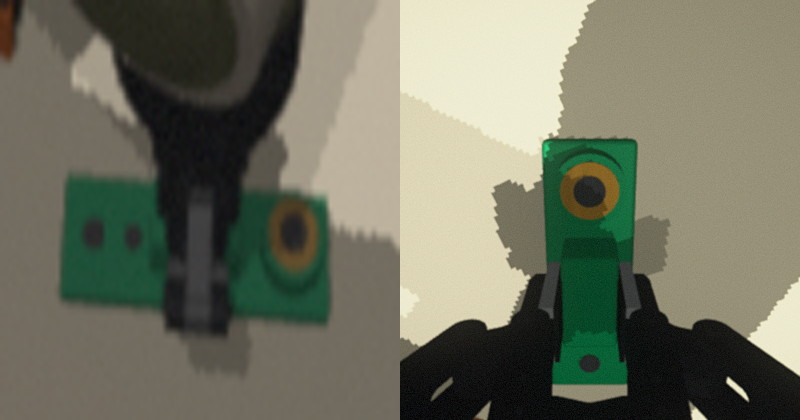

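Gripped: opening 21 mm on the 22 mm rib, with 5 N of tip contact on the base plate. So grasp height is a reported z of about -13. Now lift clear of the card (85 mm) and carry it to the compartment at y=-104.

Call:
move_arm --pt "0 0 -1 0 0 0" --pt "0 0 -2 0 0 0" --pt "0 0 -3 0 0 -4" --pt "0 0 -3 0 0 -6" --pt "0 0 -2.4 0 0 -6" --pt "0 0 0 0 0 -6.6" --pt "0 -2 0 0 0 0" --pt "0 -3.5 0 0 0 0" --pt "0 -4 0 0 0 0" --pt "0.5 -4 0 0 0 0"

```text
time_s: 11.65
eef_pos: [500.4, -269.7, 100.0]
ee_rot: [-0.0, 1.0, -0.0, -0.0]
force: [1.1, -0.3, -1.5]
grip_width: 0.246
```

Call:
move_arm --pt "0.5 -4 0 0 0 0" --pt "0.5 -4.5 0 0 0 0" --pt "0.5 -4.5 0 0 0 0" --pt "0.5 -4.5 0 0 0 0" --pt "0.5 -4.5 0 0 0 0" --pt "0.5 -4.5 0 0 0 0" --pt "0.6 -4.5 0 0 0 0" --pt "0 -4.5 0 0 0 0" --pt "0 -4 0 0 0 0" --pt "0 -2.6 0 0 0 0"

```text
time_s: 12.65
eef_pos: [536.2, 152.4, 100.1]
ee_rot: [-0.0, 1.0, 0.001, -0.0]
force: [0.3, -1.1, -0.9]
grip_width: 0.245
```

```bash
python3 -c "
from h import *
im,p=cap('wrist','w7')
goto(537.5,149.6,-9,0)
print(ctrl.sense()['grip_width'])"
```

```text
turn option: toolz 0.2 deg -> j6 change ~ j6 now 1.64
turn option: toolz -179.8 deg -> j6 change ~ j6 now 1.64
t 12.7 pos [536.  154.9 100.1] psi 0.2 shift cm (before turn) [ 0.16  0.55 10.91]
shift cm if turned (alt) first [ 0.15  0.53 10.91]
0.2421768146005926
```

View pics/w7.png

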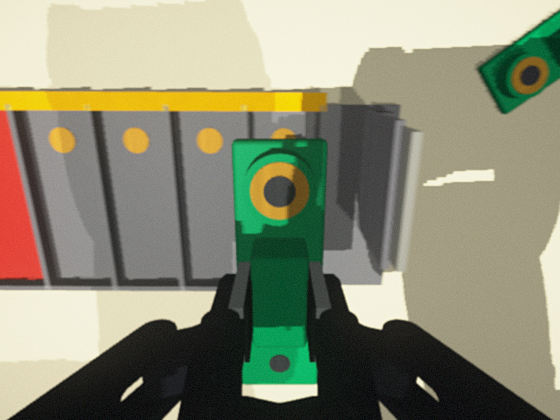

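The bracket is held above the right-hand compartment. The dots are at about (61,140), (135,140) and (208,140), so I can check the tray position with this camera.

```bash
python3 -c "
from h import *
p=eyes.camera_params('wrist')
print(ray(p,[[61,140],[135,140],[208.5,140]],4).round(1)); print(ray(p,[[60,100],[160,101],[250,102]],14).round(1)); print('rear outer wall edge',ray(p,[[60,287],[200,288]],14).round(1))
"
```

```text
[[579.  308.5   4. ]
 [579.2 256.2   4. ]
 [579.4 204.2   4. ]]
[[606.6 298.4  14. ]
 [606.2 232.8  14. ]
 [605.8 173.6  14. ]]
rear outer wall edge [[466.9 324.1  14. ]
 [466.5 215.5  14. ]]
```

Call:
move_arm --pt "0.1 0.2 0 0 0 0" --pt "0.1 0.3 1 0 0 0" --pt "0 0 2 0 0 0" --pt "0 0 2 0 0 0" --pt "0 0 2 0 0 0" --pt "0 0 1 0 0 0" --pt "0 0 0 0 0 0" --pt "0 0 0 0 0 0" --pt "0 0 0 0 0 0" --pt "0 0 0 0 0 0"

```text
time_s: 13.7
eef_pos: [539.5, 144.7, 20.9]
ee_rot: [-0.0, 1.0, 0.0, 0.001]
force: [0.2, 0.0, -1.3]
grip_width: 0.246
```

```bash
python3 -c "
from h import *
im,p=cap('wrist','w8')
goto(537.5,150,-9,0)
"
```

```text
turn option: toolz 0.0 deg -> j6 change ~ j6 now 1.62
turn option: toolz -180.0 deg -> j6 change ~ j6 now 1.62
t 13.8 pos [539.4 144.7  20.7] psi 0.0 shift cm (before turn) [-0.19 -0.53  2.97]
shift cm if turned (alt) first [-0.19 -0.53  2.97]
```

View pics/w8.png

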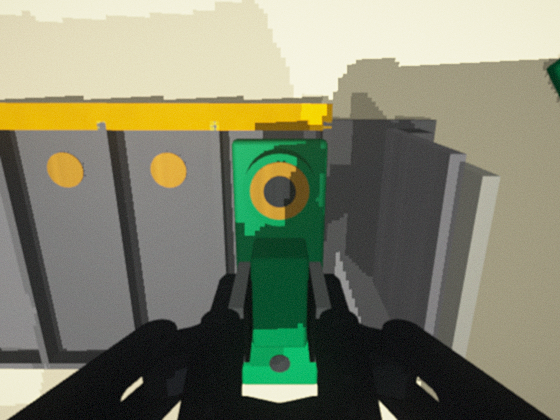

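```bash
python3 -c "
from h import *
p=eyes.camera_params('wrist')
print(ray(p,[[65,170],[168.5,170]],4).round(1)); print(ray(p,[[60,116],[160,117],[250,117]],14).round(1)); 
"
```

```text
[[579.3 252.1   4. ]
 [579.3 199.8   4. ]]
[[606.6 243.9  14. ]
 [606.2 198.3  14. ]
 [606.2 157.2  14. ]]
```

Call:
move_arm --pt "-0.1 -0.2 0 0 0 0" --pt "-0.1 -0.2 0 0 0 0" --pt "0 0 0.5 0 0 0" --pt "0 0 0.8 0 0 0" --pt "0 0 0.8 0 0 0" --pt "0 0 0.5 0 0 0" --pt "0 0 0.2 0 0 0" --pt "0 0 0.1 0 0 0" --pt "0 0 0 0 0 0" --pt "0 0 0 0 0 0"

```text
time_s: 14.75
eef_pos: [537.2, 148.7, -8.7]
ee_rot: [-0.0, 1.0, 0.0, 0.0]
force: [-0.4, -0.4, -1.0]
grip_width: 0.247
```

Call:
move_arm --pt "0 0 0 0 0 0" --pt "0 0 0 0 0 0" --pt "0 0 0 0 0 0" --pt "0 0 0 0 0 0" --pt "0 0 0 0 0 0" --pt "0 0 0 0 0 0" --pt "0 0 -1 0 0 0" --pt "0 0 -3 0 0 0" --pt "0 0 -4 0 0 0" --pt "0 0 -3 0 0 0" --grip 4

```text
time_s: 15.75
eef_pos: [537.5, 148.8, 104.0]
ee_rot: [-0.0, 1.0, 0.0, 0.001]
force: [0.9, -0.5, 0.1]
grip_width: 0.466
```

```bash
python3 -c "
from h import *
im,p=cap('wrist','w9');im,p=cap('top','t9')
for b in brackets(im,p): 
    if 100<b['L']<140: print(b)
h=hsv(im); m=((h[...,0]<7)|(h[...,0]>172))&(h[...,1]>120)&(h[...,2]>70)
for a,c,mm in blobs(m,15): print('red',a,c.round(1),ray(p,c,26)[0].round(1))
cv2.imwrite('pics/t9c.png',cv2.resize(im[150:315,75:435],None,fx=2.2,fy=2.2,interpolation=cv2.INTER_CUBIC))
goto(626,-167,40,125.6)
"
```

```text
{'c': array([ 750.3, -490.7]), 'yaw': np.float32(142.8), 'L': np.float32(111.0), 'W': np.float32(63.0), 'boss': array([ 742.6, -490.3]), 'o_from_boss': array([ 776.9, -516.3])}
{'c': array([648.6, -39.2]), 'yaw': np.float32(127.2), 'L': np.float32(115.0), 'W': np.float32(34.0), 'boss': array([623. ,  -4.5]), 'o_from_boss': array([649. , -38.7])}
{'c': array([ 625.7, -166.4]), 'yaw': np.float32(125.6), 'L': np.float32(116.0), 'W': np.float32(34.0), 'boss': array([ 601.1, -132. ]), 'o_from_boss': array([ 626.1, -167. ])}
{'c': array([ 397. , -280.9]), 'yaw': np.float32(164.2), 'L': np.float32(106.0), 'W': np.float32(57.0), 'boss': array([ 392.9, -277.8]), 'o_from_boss': array([ 434.2, -289.5])}
red 308 [329.6 126.9] [ 773.8 -209.9   26. ]
red 40 [ 99.2 243.3] [495.2 333.9  26. ]
red 59 [299.8 242.6] [ 496.  -136.7   26. ]
turn option: toolz 54.4 deg -> j6 change ~ j6 now 1.63
turn option: toolz -125.6 deg -> j6 change ~ j6 now 1.63
t 15.8 pos [539.3 148.9 106. ] psi 0.0 shift cm (before turn) [ 8.6  31.6   6.66]
shift cm if turned (alt) first [30.73 11.34  6.6 ]
```

View pics/t9c.png

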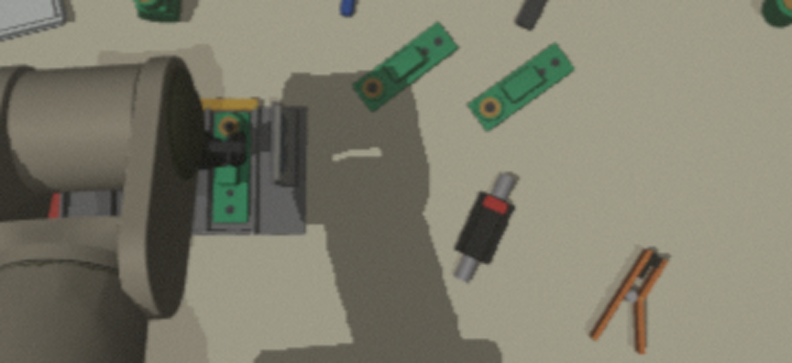

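View pics/w9.png

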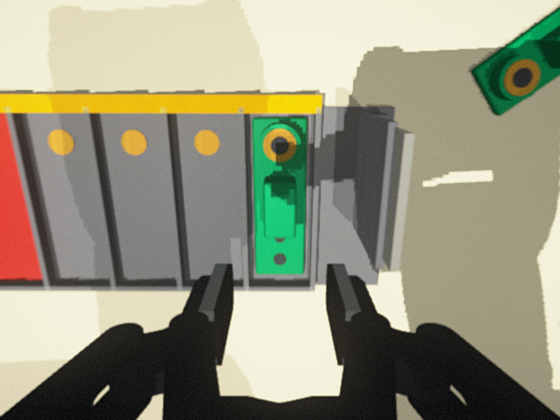

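Bracket 1 lies flat and centred in its compartment (wrist columns 253–306 between walls 248–311). The other items haven't moved. Next is the bracket at (649,-39).

Call:
move_arm --pt "1.5 2.5 0 0 0 0" --pt "2.5 4 0 0 0 0" --pt "2.5 4.5 0 0 0 0" --pt "2.5 4.5 0 0 0 0" --pt "2.1 3.3 0 0 0 0" --pt "0 0 0 0 0 -8.5" --pt "0 0 0 0 0 -8.5" --pt "0 0 0 0 0 -8.5" --pt "0 0 0 0 0 -8.5" --pt "0 0 0 0 0 -8.5"

```text
time_s: 16.85
eef_pos: [646.4, -36.6, 100.7]
ee_rot: [-0.0, 0.931, 0.365, -0.0]
force: [0.2, 0.1, 0.3]
grip_width: 0.47
```

Call:
move_arm --pt "0 0 0 0 0 -8.5" --pt "0 0 0 0 0 -8.5" --pt "0 0 0 0 0 -8.5" --pt "0 0 0 0 0 -8.5" --pt "0 0 0 0 0 -8.5" --pt "0 0 0 0 0 -8.5" --pt "0 0 0 0 0 -8.5" --pt "0 0 0 0 0 -8.5" --pt "0 0 0 0 0 -8.5" --pt "0 0 0 0 0 -8.2"

```text
time_s: 17.85
eef_pos: [646.3, -36.6, 100.7]
ee_rot: [-0.0, 0.442, 0.897, -0.0]
force: [0.4, 0.6, 0.1]
grip_width: 0.467
```

Call:
move_arm --pt "0 0 1 0 0 0" --pt "0 0 2 0 0 0" --pt "0 0 2 0 0 0" --pt "0 0 1 0 0 0" --pt "0 0 0 0 0 0" --pt "0 0 0 0 0 0" --pt "0 0 0 0 0 0" --pt "0 0 0 0 0 0" --pt "0 0 0 0 0 0" --pt "0 0 0 0 0 0"

```text
time_s: 18.85
eef_pos: [646.8, -36.7, 41.4]
ee_rot: [0.0, 0.445, 0.896, 0.0]
force: [-0.0, -1.3, -1.1]
grip_width: 0.464
```

```bash
python3 -c "
from h import *
im,p=cap('wrist','w10')
B=brackets(im,p,2000,15)
for b in B: print(b)
b=min(B,key=lambda b:np.hypot(*(b['o_from_boss']-[649,-39])))
goto(*b['o_from_boss'],-12.8,b['yaw'])
"
```

```text
{'c': array([648.4, -39.9]), 'yaw': np.float32(127.0), 'L': np.float32(119.0), 'W': np.float32(37.0), 'boss': array([623. ,  -6.2]), 'o_from_boss': array([648.9, -40.6])}
{'c': array([ 601.5, -133.5]), 'yaw': np.float32(125.2), 'L': np.float32(41.0), 'W': np.float32(41.0), 'boss': array([ 600.3, -132.7]), 'o_from_boss': array([ 625.1, -167.8])}
turn option: toolz 0.2 deg -> j6 change ~ j6 now -0.89
turn option: toolz -179.8 deg -> j6 change ~ j6 now -0.89
t 18.9 pos [646.7 -36.7  41.3] psi 127.2 shift cm (before turn) [-0.44 -0.07  5.41]
shift cm if turned (alt) first [-0.44 -0.06  5.41]
```

View pics/w10.png

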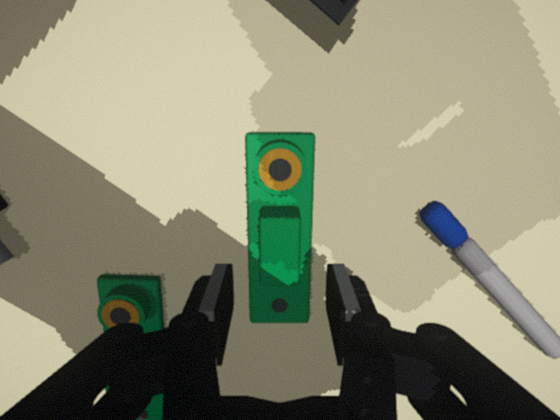

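The bracket is centred between the fingers. I'll shift 4 mm back along tool x, descend and grip.

Call:
move_arm --pt "-0.2 0 0.5 0 0 0" --pt "-0.2 0 1 0 0 0" --pt "0 0 1.5 0 0 0" --pt "0 0 1.2 0 0 0" --pt "0 0 0.8 0 0 0" --pt "0 0 0.4 0 0 0" --pt "0 0 0 0 0 0" --pt "0 0 0 0 0 0" --pt "0 0 0 0 0 0" --pt "0 0 0 0 0 0"

```text
time_s: 19.9
eef_pos: [649.3, -39.9, -12.4]
ee_rot: [0.0, 0.444, 0.896, 0.0]
force: [-0.9, 0.5, 0.1]
grip_width: 0.468
```

Call:
move_arm --pt "0 0 0 0 0 0" --pt "0 0 0 0 0 0" --pt "0 0 0 0 0 0" --pt "0 0 0 0 0 0" --pt "0 0 0 0 0 0" --pt "0 0 0 0 0 0" --pt "0 0 -0.5 0 0 0" --pt "0 0 -2 0 0 0" --pt "0 0 -3 0 0 0" --pt "0 0 -3 0 0 0" --grip 0

```text
time_s: 20.9
eef_pos: [648.5, -39.7, 72.5]
ee_rot: [-0.001, 0.445, 0.896, -0.0]
force: [-0.3, 0.5, -0.2]
grip_width: 0.242
```

```bash
python3 -c "
from h import *
print(ctrl.sense()['grip_width'])
goto(537.5,201,-8.8,0)
"
```

```text
0.24162148309759363
turn option: toolz -52.8 deg -> j6 change ~ j6 now -0.89
turn option: toolz 127.2 deg -> j6 change ~ j6 now -0.89
t 20.9 pos [648.5 -39.7  72.5] psi 127.2 shift cm (before turn) [25.87  5.73  8.16]
shift cm if turned (alt) first [11.1  24.07  8.13]
```

Call:
move_arm --pt "0 0 -2 0 0 6" --pt "0 0 -2 0 0 8.5" --pt "0 0 0 0 0 8.5" --pt "0 0 0 0 0 8.5" --pt "0 0 0 0 0 8.5" --pt "0 0 0 0 0 8.5" --pt "0 0 0 0 0 8.5" --pt "0 0 0 0 0 8.5" --pt "0 0 0 0 0 8.5" --pt "0 0 0 0 0 8.5"

```text
time_s: 21.9
eef_pos: [648.7, -39.8, 111.7]
ee_rot: [-0.0, 0.926, 0.378, -0.0]
force: [0.6, -0.4, -0.1]
grip_width: 0.244
```

Call:
move_arm --pt "0 0 0 0 0 8.5" --pt "0 0 0 0 0 8.5" --pt "0 0 0 0 0 8.5" --pt "0 0 0 0 0 8.5" --pt "0 0 0 0 0 8.5" --pt "0 0 0 0 0 2.2" --pt "-1 -2.5 0 0 0 0" --pt "-2 -4 0 0 0 0" --pt "-2 -4.5 0 0 0 0" --pt "-2 -4.5 0 0 0 0"

```text
time_s: 22.9
eef_pos: [577.7, 116.4, 111.8]
ee_rot: [-0.0, 1.0, -0.0, -0.0]
force: [0.9, 0.6, -0.4]
grip_width: 0.244
```

Call:
move_arm --pt "-2 -4 0 0 0 0" --pt "-1.6 -3 0 0 0 0" --pt "-0.5 -1.6 0 0 0 0" --pt "0 0 1 0 0 0" --pt "0 0 2 0 0 0" --pt "0 0 2.5 0 0 0" --pt "0 0 2 0 0 0" --pt "0 0 1.5 0 0 0" --pt "0 0 0 0 0 0" --pt "0 0 0 0 0 0"

```text
time_s: 23.9
eef_pos: [538.6, 200.2, 22.0]
ee_rot: [0.0, 1.0, -0.0, -0.0]
force: [0.1, -0.1, 0.3]
grip_width: 0.25
```

```bash
python3 -c "
from h import *
cap('wrist','w11')
goto(537.5,201,-8.,0)
"
```

```text
turn option: toolz -0.0 deg -> j6 change ~ j6 now 1.72
turn option: toolz 180.0 deg -> j6 change ~ j6 now 1.72
t 23.9 pos [538.8 200.4  22.6] psi -0.0 shift cm (before turn) [-0.13 -0.06  3.06]
shift cm if turned (alt) first [-0.13 -0.06  3.06]
```

View pics/w11.png

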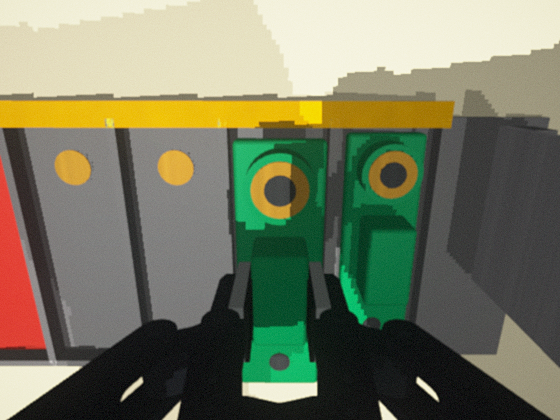

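Both brackets are aligned and clear of the walls. I'll lower and release.

Call:
move_arm --pt "-0.1 -0.1 0.3 0 0 0" --pt "0 0 0.8 0 0 0" --pt "0 0 0.8 0 0 0" --pt "0 0 0.6 0 0 0" --pt "0 0 0.3 0 0 0" --pt "0 0 0.2 0 0 0" --pt "0 0 0 0 0 0" --pt "0 0 0 0 0 0" --pt "0 0 0 0 0 0" --pt "0 0 0 0 0 0"

```text
time_s: 24.95
eef_pos: [537.1, 202.1, -7.7]
ee_rot: [-0.0, 1.0, 0.0, 0.0]
force: [0.4, -0.6, -0.3]
grip_width: 0.248
```

Call:
move_arm --pt "0 0 0 0 0 0" --pt "0 0 0 0 0 0" --pt "0 0 0 0 0 0" --pt "0 0 0 0 0 0" --pt "0 0 0 0 0 0" --pt "0 0 -1 0 0 0" --pt "0 0 -3 0 0 0" --pt "0 0 -4 0 0 0" --pt "0 0 -3 0 0 0" --pt "0 0 0 0 0 0" --grip 3.6

```text
time_s: 25.95
eef_pos: [539.2, 202.6, 107.2]
ee_rot: [-0.001, 1.0, 0.0, 0.004]
force: [0.2, -0.1, -0.1]
grip_width: 0.42
```

```bash
python3 -c "
from h import *
im,p=cap('wrist','w12');im,p=cap('top','t12')
for b in brackets(im,p): 
    if 100<b['L']<140: print(b)
h=hsv(im); m=((h[...,0]<7)|(h[...,0]>172))&(h[...,1]>120)&(h[...,2]>70)
for a,c,mm in blobs(m,15): print('red',a,c.round(1),ray(p,c,26)[0].round(1))
goto(626,-167.5,40,125.6)
"
```

```text
{'c': array([ 751.1, -491.3]), 'yaw': np.float32(142.8), 'L': np.float32(113.0), 'W': np.float32(63.0), 'boss': array([ 742.6, -490.3]), 'o_from_boss': array([ 776.9, -516.3])}
{'c': array([ 639.6, -192.1]), 'yaw': np.float32(125.7), 'L': np.float32(116.0), 'W': np.float32(34.0), 'boss': array([ 615.5, -157.1]), 'o_from_boss': array([ 640.6, -192. ])}
{'c': array([ 397. , -280.9]), 'yaw': np.float32(164.2), 'L': np.float32(106.0), 'W': np.float32(57.0), 'boss': array([ 392.9, -277.8]), 'o_from_boss': array([ 434.2, -289.5])}
red 309 [329.7 126.9] [ 773.7 -209.9   26. ]
red 99 [ 89.1 241. ] [500.6 357.9  26. ]
red 59 [299.8 242.6] [ 496.1 -136.6   26. ]
turn option: toolz 54.4 deg -> j6 change ~ j6 now 1.73
turn option: toolz -125.6 deg -> j6 change ~ j6 now 1.73
t 26.1 pos [537.1 202.1 102.7] psi 0.0 shift cm (before turn) [ 8.87 36.97  6.27]
shift cm if turned (alt) first [35.23 14.29  6.27]
```

View pics/w12.png

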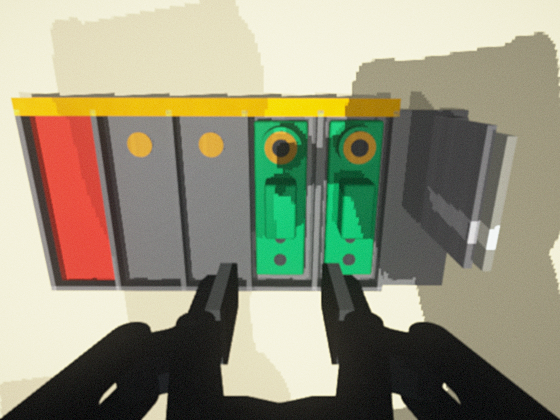

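Both lie flat. The third bracket has been knocked and is now at (640.6,-192), yaw 125.7. I'll go there.

Call:
move_arm --pt "0.5 2.5 0 0 0 0" --pt "1 4 0 0 0 0" --pt "1.2 4.5 0 0 0 0" --pt "1.2 4.5 0 0 0 0" --pt "1.2 4.5 0 0 0 0" --pt "1.2 4.5 0 0 0 0" --pt "1.2 4.5 0 0 0 0" --pt "1.2 4.5 0 0 0 0" --pt "1 4 0 0 0 0" --pt "0.6 2 0 0 0 0" --grip 4

```text
time_s: 27.05
eef_pos: [639.6, -196.1, 100.2]
ee_rot: [-0.0, 1.0, -0.001, -0.001]
force: [-0.6, 0.2, -0.6]
grip_width: 0.467
```

Call:
move_arm --pt "0 0 0 0 0 -8.5" --pt "0 0 0 0 0 -8.5" --pt "0 0 0 0 0 -8.5" --pt "0 0 0 0 0 -8.5" --pt "0 0 0 0 0 -8.5" --pt "0 0 0 0 0 -8.5" --pt "0 0 0 0 0 -8.5" --pt "0 0 0 0 0 -8.5" --pt "0 0 0 0 0 -8.5" --pt "0 0 0 0 0 -8.5"

```text
time_s: 28.05
eef_pos: [639.5, -192.5, 100.4]
ee_rot: [-0.001, 0.735, 0.678, -0.001]
force: [-0.1, 0.2, -0.4]
grip_width: 0.468
```

Call:
move_arm --pt "0 0 1 0 0 -8.5" --pt "0 0 2 0 0 -8.5" --pt "0 0 2 0 0 -8.5" --pt "0 0 1 0 0 -8.5" --pt "0 0 0 0 0 -6.7" --pt "0 0 0 0 0 0" --pt "0 0 0 0 0 0" --pt "0 0 0 0 0 0" --pt "0 0 0 0 0 0" --pt "0 0 0 0 0 0"

```text
time_s: 29.05
eef_pos: [640.2, -192.9, 42.2]
ee_rot: [0.0, 0.457, 0.89, 0.0]
force: [-0.3, 0.7, 0.1]
grip_width: 0.468
```

```bash
python3 -c "
from h import *
im,p=cap('wrist','w13')
B=brackets(im,p,2000,15)
for b in B: print(b)
b=min(B,key=lambda b:np.hypot(*(b['o_from_boss']-[641,-192])))
goto(*b['o_from_boss'],-12.6,b['yaw'])
"
```

```text
{'c': array([ 639.4, -193.1]), 'yaw': np.float32(125.7), 'L': np.float32(118.0), 'W': np.float32(37.0), 'boss': array([ 615.2, -158.9]), 'o_from_boss': array([ 640.3, -193.9])}
turn option: toolz -0.0 deg -> j6 change ~ j6 now -1.09
turn option: toolz 180.0 deg -> j6 change ~ j6 now -1.09
t 29.1 pos [ 640.1 -192.9   42.2] psi 125.7 shift cm (before turn) [-0.09 -0.05  5.48]
shift cm if turned (alt) first [-0.09 -0.05  5.48]
```

View pics/w13.png

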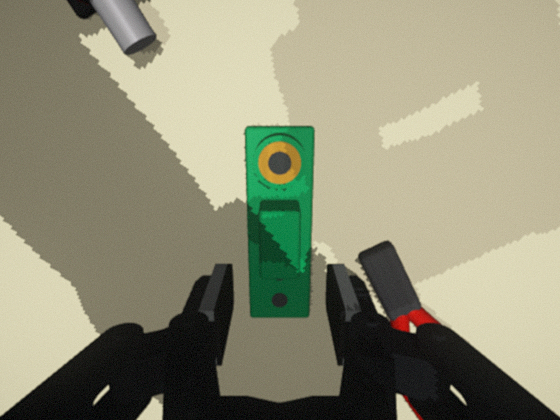

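The bracket is centred, but the cutters' jaw at about (375,250) is close to the right finger. I'll check the clearance.

```bash
python3 -c "
from h import *
p=eyes.camera_params('wrist'); s,q,r=state()
for uv in ((360,256),(388,242),(378,290),(395,320)):
  X=ray(p,uv,14)[0]; print(uv,X.round(),'tool xy',(r.T@(X-q))[:2].round(1))
"
```

```text
(360, 256) [ 686. -177.   14.] tool xy [-14.1  46.2]
(388, 242) [ 693. -161.   14.] tool xy [-5.2 61.7]
(378, 290) [ 709. -188.   14.] tool xy [-36.6  58.6]
(395, 320) [ 731. -198.   14.] tool xy [-57.7  70.8]
```

Clearance is about 15 mm with a narrower opening. Descend and grip.

Call:
move_arm --pt "-0.1 0 0.3 0 0 0" --pt "0 0 0.6 0 0 0" --pt "0 0 1 0 0 0" --pt "0 0 1.2 0 0 0" --pt "0 0 1.2 0 0 0" --pt "0 0 0.7 0 0 0" --pt "0 0 0.4 0 0 0" --pt "0 0 0 0 0 0" --pt "0 0 0 0 0 0" --pt "0 0 0 0 0 0" --grip 3.3

```text
time_s: 30.1
eef_pos: [641.0, -193.8, -11.3]
ee_rot: [0.001, 0.456, 0.89, -0.0]
force: [-0.2, -0.5, 0.5]
grip_width: 0.387
```

Call:
move_arm --pt "0 0 0 0 0 0" --pt "0 0 0 0 0 0" --pt "0 0 0 0 0 0" --pt "0 0 0 0 0 0" --pt "0 0 0 0 0 0" --pt "0 0 0 0 0 0" --pt "0 0 -0.5 0 0 0" --pt "0 0 -2 0 0 0" --pt "0 0 -3 0 0 0" --pt "0 0 -3 0 0 0" --grip 0

```text
time_s: 31.1
eef_pos: [640.2, -193.4, 73.5]
ee_rot: [-0.001, 0.456, 0.89, 0.0]
force: [0.3, -0.1, -1.4]
grip_width: 0.243
```

Call:
move_arm --pt "0 0 -2 0 0 6" --pt "0 0 -2 0 0 8.5" --pt "0 0 0 0 0 8.5" --pt "0 0 0 0 0 8.5" --pt "0 0 0 0 0 8.5" --pt "0 0 0 0 0 8.5" --pt "0 0 0 0 0 8.5" --pt "0 0 0 0 0 8.5" --pt "0 0 0 0 0 8.5" --pt "0 0 0 0 0 8.5"

```text
time_s: 32.1
eef_pos: [640.4, -193.5, 112.8]
ee_rot: [-0.0, 0.931, 0.365, -0.0]
force: [-0.1, 0.1, -1.3]
grip_width: 0.248
```

```bash
python3 -c "
from h import *
print(ctrl.sense()['grip_width'])
goto(537.5,253,-7.8,0)
"
```

```text
0.24804614293117147
turn option: toolz 42.9 deg -> j6 change ~ j6 now 0.35
turn option: toolz -137.1 deg -> j6 change ~ j6 now 0.35
t 32.1 pos [ 640.4 -193.5  112.8] psi 42.9 shift cm (before turn) [ 22.84 -39.71  12.09]
shift cm if turned (alt) first [-10.29 -44.65  12.06]
```

Call:
move_arm --pt "0 0 0 0 0 8.5" --pt "0 0 0 0 0 8.5" --pt "0 0 0 0 0 8.5" --pt "0 0 0 0 0 8.5" --pt "0 0 0 0 0 8.5" --pt "0 0 0 0 0 0.5" --pt "-1 -3 0 0 0 0" --pt "-1 -4.5 0 0 0 0" --pt "-1 -4.5 0 0 0 0" --pt "-1 -4.5 0 0 0 0"

```text
time_s: 33.1
eef_pos: [599.3, -27.3, 113.0]
ee_rot: [-0.0, 1.0, 0.004, -0.0]
force: [1.3, 0.4, -0.8]
grip_width: 0.245
```

Call:
move_arm --pt "-1 -4.5 0 0 0 0" --pt "-1 -4.5 0 0 0 0" --pt "-1 -4.5 0 0 0 0" --pt "-1 -4.5 0 0 0 0" --pt "-1 -4.5 0 0 0 0" --pt "-1 -4 0 0 0 0" --pt "-0.3 -1.7 0 0 0 0" --pt "0 0 1 0 0 0" --pt "0 0 2 0 0 0" --pt "0 0 2 0 0 0"

```text
time_s: 34.1
eef_pos: [536.4, 251.5, 62.0]
ee_rot: [0.0, 1.0, 0.002, -0.0]
force: [0.6, -0.6, -1.1]
grip_width: 0.245
```

Call:
move_arm --pt "0 0 2 0 0 0" --pt "0 0 1 0 0 0" --pt "0 0 0.5 0 0 0" --pt "0 0 0 0 0 0" --pt "0 0 0 0 0 0" --pt "0 0 0 0 0 0" --pt "0 0 0 0 0 0" --pt "0 0 0 0 0 0" --pt "0 0 0 0 0 0" --pt "0 0 0 0 0 0"

```text
time_s: 35.1
eef_pos: [536.0, 252.9, 28.2]
ee_rot: [0.0, 1.0, 0.002, 0.0]
force: [-0.5, 0.1, -0.2]
grip_width: 0.241
```

```bash
python3 -c "
from h import *
cap('wrist','w14')
goto(537.5,253,-7.4,0)
"
```

```text
turn option: toolz 0.2 deg -> j6 change ~ j6 now 1.81
turn option: toolz -179.8 deg -> j6 change ~ j6 now 1.81
t 35.1 pos [536.  253.   28.1] psi 0.2 shift cm (before turn) [ 0.15 -0.    3.55]
shift cm if turned (alt) first [ 0.15 -0.    3.55]
```

View pics/w14.png

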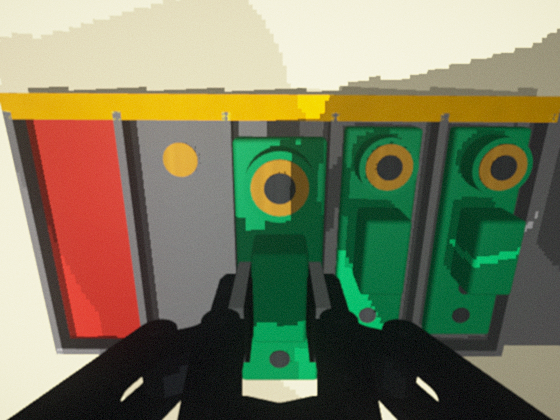

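Call:
move_arm --pt "0.1 0 0.5 0 0 0.2" --pt "0 0 0.8 0 0 0" --pt "0 0 0.8 0 0 0" --pt "0 0 0.8 0 0 0" --pt "0 0 0.4 0 0 0" --pt "0 0 0.2 0 0 0" --pt "0 0 0 0 0 0" --pt "0 0 0 0 0 0" --pt "0 0 0 0 0 0" --pt "0 0 0 0 0 0"

```text
time_s: 36.15
eef_pos: [537.1, 253.0, -6.8]
ee_rot: [-0.0, 1.0, 0.0, 0.0]
force: [0.7, -0.2, -0.9]
grip_width: 0.246
```

Call:
move_arm --pt "0 0 0 0 0 0" --pt "0 0 0 0 0 0" --pt "0 0 0 0 0 0" --pt "0 0 0 0 0 0" --pt "0 0 0 0 0 0" --pt "0 0 -1 0 0 0" --pt "0 0 -3 0 0 0" --pt "0 0 -4 0 0 0" --pt "0 0 -3 0 0 0" --pt "0 0 0 0 0 0" --grip 3.6

```text
time_s: 37.15
eef_pos: [539.2, 253.6, 108.4]
ee_rot: [-0.001, 1.0, 0.0, 0.004]
force: [0.1, -1.0, 0.0]
grip_width: 0.424
```

```bash
python3 -c "
from h import *
im,p=cap('wrist','w15');im,p=cap('top','t15')
for b in brackets(im,p): 
    if 100<b['L']<140: print(b)
h=hsv(im); m=((h[...,0]<7)|(h[...,0]>172))&(h[...,1]>120)&(h[...,2]>70)
for a,c,mm in blobs(m,15): print('red',a,c.round(1),ray(p,c,26)[0].round(1))
# gauge dark block+pins crop
cv2.imwrite('pics/t15g.png',cv2.resize(im[220:290,265:335],None,fx=8,fy=8,interpolation=cv2.INTER_CUBIC))
"
```

```text
{'c': array([ 750.9, -491.1]), 'yaw': np.float32(142.8), 'L': np.float32(112.0), 'W': np.float32(63.0), 'boss': array([ 742.6, -489.1]), 'o_from_boss': array([ 776.9, -515.1])}
{'c': array([ 397. , -280.9]), 'yaw': np.float32(164.2), 'L': np.float32(106.0), 'W': np.float32(57.0), 'boss': array([ 392.9, -277.8]), 'o_from_boss': array([ 434.2, -289.5])}
red 308 [329.6 126.9] [ 773.8 -209.8   26. ]
red 58 [299.7 242.6] [ 496.2 -136.6   26. ]
```

View pics/w15.png

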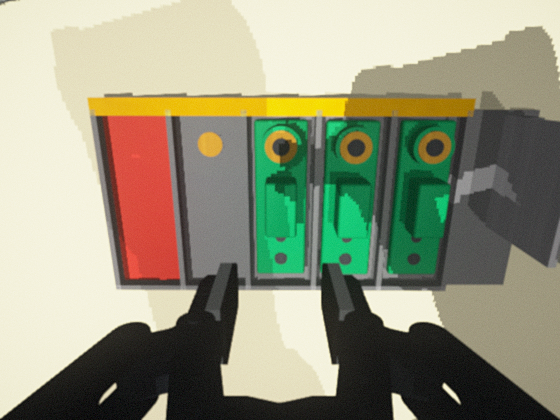

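View pics/t15g.png

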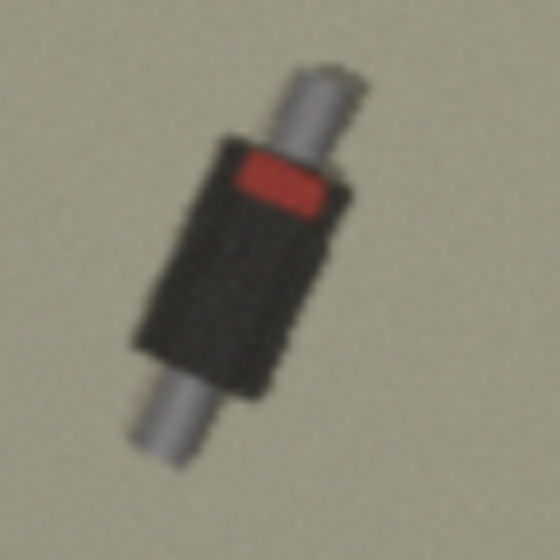

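View pics/t15.png

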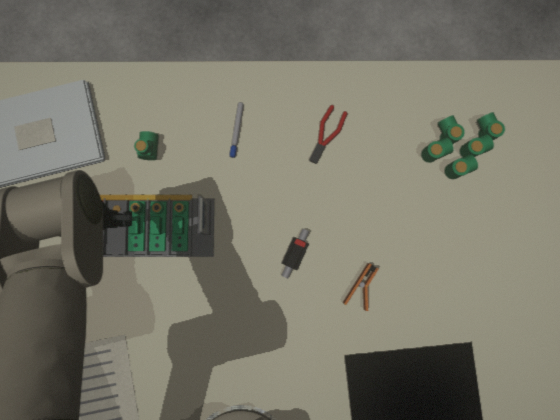

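All three brackets are in and flat, and there's no fourth anywhere, including where the arm used to hide the bench. Gauge next.

```bash
python3 -c "
from h import *
p=eyes.camera_params('top')
f=lambda u,v:(265+u/8-.44,220+v/8-.44)
P=ray(p,[f(225,140),f(352,190),f(265,402),f(132,350)],8); print(P.round(1), P.mean(0).round(1))
a=P[:2].mean(0)-P[2:].mean(0); th=np.degrees(np.arctan2(a[1],a[0]));print(np.hypot(*a[:2]),np.linalg.norm(P[0]-P[1]),th)
pins=ray(p,[f(333,72),f(155,455)],17); print(pins.round(1),pins.mean(0).round(1))
d=pins[0]-pins[1]; print(np.hypot(*d[:2]),np.degrees(np.arctan2(d[1],d[0])))
goto(*P.mean(0)[:2],45,th)
"
```

```text
[[ 509.9 -120.5    8. ]
 [ 495.  -158.2    8. ]
 [ 432.4 -132.     8. ]
 [ 447.7  -92.7    8. ]] [ 471.3 -125.8    8. ]
68.02312343257942 40.623169239449865 -23.397293857988586
[[ 529.6 -152.3   17. ]
 [ 417.3  -99.4   17. ]] [ 473.5 -125.9   17. ]
124.18959112909948 -25.219943279267653
turn option: toolz 23.4 deg -> j6 change ~ j6 now 1.81
turn option: toolz -156.6 deg -> j6 change ~ j6 now 1.81
t 37.2 pos [537.1 253.  103.7] psi 0.0 shift cm (before turn) [-6.6  37.88  5.86]
shift cm if turned (alt) first [ 9.   37.38  5.87]
```

Call:
move_arm --pt "0 3 0 0 0 0" --pt "-0.5 4 0 0 0 0" --pt "-0.8 4.5 0 0 0 0" --pt "-0.8 4.5 0 0 0 0" --pt "-0.8 4.5 0 0 0 0" --pt "-0.8 4.5 0 0 0 0" --pt "-0.8 4.5 0 0 0 0" --pt "-0.8 4 0 0 0 0" --pt "-0.7 3 0 0 0 0" --pt "-0.5 1.5 0 0 0 0" --grip 4

```text
time_s: 38.25
eef_pos: [470.9, -129.1, 102.0]
ee_rot: [-0.0, 1.0, -0.001, -0.001]
force: [0.0, 0.6, -0.9]
grip_width: 0.465
```

Call:
move_arm --pt "0 0 1 0 0 8" --pt "0 0 2 0 0 8" --pt "0 0 2 0 0 8" --pt "0 0 0.9 0 0 0" --pt "0 0 0 0 0 0" --pt "0 0 0 0 0 0" --pt "0 0 0 0 0 0" --pt "0 0 0 0 0 0" --pt "0 0 0 0 0 0" --pt "0 0 0 0 0 0"

```text
time_s: 39.25
eef_pos: [472.2, -127.1, 44.3]
ee_rot: [0.0, 0.978, -0.208, 0.0]
force: [-0.0, 0.2, 0.2]
grip_width: 0.463
```

```bash
python3 -c "
from h import *
cap('wrist','w16'); goto(472,-127,-12.5,-24)
"
```

```text
turn option: toolz 0.0 deg -> j6 change ~ j6 now 1.49
turn option: toolz -180.0 deg -> j6 change ~ j6 now 1.49
t 39.3 pos [ 472.2 -127.1   44.3] psi -24.0 shift cm (before turn) [-0.02 -0.    5.68]
shift cm if turned (alt) first [-0.02 -0.    5.68]
```

View pics/w16.png

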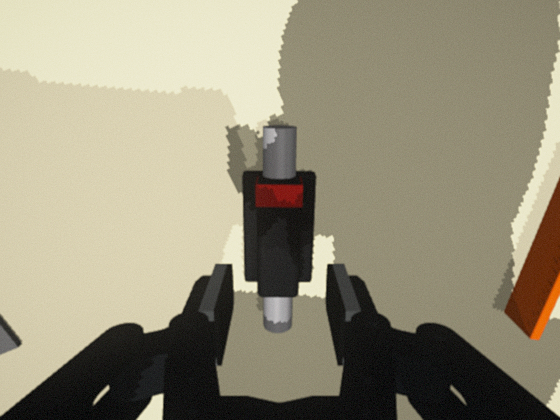

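```bash
python3 -c "
from h import *
p=eyes.camera_params('wrist'); s,q,r=state()
for uv,z in (((279.5,171.5),8),((279,282),8),((280,127),20),((278,330),10)):
  X=ray(p,uv,z)[0]; print(uv,X.round(1),(r.T@(X-q))[:2].round(1))
"
```

```text
(279.5, 171.5) [ 503.8 -142.2    8. ] [35.  1.]
(279, 282) [ 440.  -113.6    8. ] [-34.9   0.7]
(280, 127) [ 527.2 -152.9   20. ] [60.8  1.2]
(278, 330) [409.5 -99.3  10. ] [-68.6   0. ]
```

The gauge is centred within 1 mm, red band towards tool +x. Descend and grip.

Call:
move_arm --pt "0 0 0.5 0 0 0" --pt "0 0 1 0 0 0" --pt "0 0 1.5 0 0 0" --pt "0 0 1.5 0 0 0" --pt "0 0 0.7 0 0 0" --pt "0 0 0.4 0 0 0" --pt "0 0 0 0 0 0" --pt "0 0 0 0 0 0" --pt "0 0 0 0 0 0" --pt "0 0 0 0 0 0"

```text
time_s: 40.3
eef_pos: [472.4, -127.2, -11.5]
ee_rot: [0.0, 0.978, -0.208, 0.0]
force: [0.1, -1.1, 0.8]
grip_width: 0.471
```

Call:
move_arm --pt "0 0 0 0 0 0" --pt "0 0 0 0 0 0" --pt "0 0 0 0 0 0" --pt "0 0 0 0 0 0" --pt "0 0 0 0 0 0" --pt "0 0 0 0 0 0" --pt "0 0 -0.5 0 0 0" --pt "0 0 -2 0 0 0" --pt "0 0 -3 0 0 0" --pt "0 0 -4 0 0 -4" --grip 0

```text
time_s: 41.3
eef_pos: [471.1, -126.5, 83.2]
ee_rot: [-0.001, 0.985, -0.173, -0.002]
force: [0.2, -0.5, -1.9]
grip_width: 0.262
```

Call:
move_arm --pt "0 0 -2 0 0 -8" --pt "0 0 -0.5 0 0 -8" --pt "0 0 0 0 0 -4" --pt "0 -3 0 0 0 0" --pt "0.5 -4.5 0 0 0 0" --pt "0.8 -4.5 0 0 0 0" --pt "0.8 -4.5 0 0 0 0" --pt "0.8 -4.5 0 0 0 0" --pt "0.8 -4.5 0 0 0 0" --pt "0.8 -4.5 0 0 0 0"

```text
time_s: 42.3
eef_pos: [516.8, 174.9, 108.2]
ee_rot: [0.0, 1.0, 0.0, -0.0]
force: [0.8, -0.7, -1.5]
grip_width: 0.265
```

```bash
python3 -c "
from h import *
print(ctrl.sense()['grip_width']); goto(537.5,357,-7.5,0)
"
```

```text
0.2646855968501463
turn option: toolz 0.0 deg -> j6 change ~ j6 now 1.68
turn option: toolz -180.0 deg -> j6 change ~ j6 now 1.68
t 42.3 pos [516.8 174.9 108.2] psi 0.0 shift cm (before turn) [  2.08 -18.21  11.56]
shift cm if turned (alt) first [  2.07 -18.21  11.57]
```

Call:
move_arm --pt "0.5 -4.5 0 0 0 0" --pt "0.5 -4.5 0 0 0 0" --pt "0.5 -4.4 0 0 0 0" --pt "0.3 -3 0 0 0 0" --pt "0.2 -2 0 0 0 0" --pt "0 0 1.5 0 0 0" --pt "0 0 2.5 0 0 0" --pt "0 0 2.5 0 0 0" --pt "0 0 1.5 0 0 0" --pt "0 0 0 0 0 0"

```text
time_s: 43.3
eef_pos: [535.8, 356.4, 26.0]
ee_rot: [0.001, 1.0, 0.0, -0.002]
force: [0.1, -0.0, -1.3]
grip_width: 0.263
```

Call:
move_arm --pt "0 0 0 0 0 0" --pt "0 0 0 0 0 0" --pt "0 0 0 0 0 0" --pt "0 0 0 0 0 0" --pt "0 0 0 0 0 0" --pt "0 0 0 0 0 0" --pt "0 0 0 0 0 0" --pt "0 0 0 0 0 0" --pt "0 0 0 0 0 0" --pt "0 0 0 0 0 0"

```text
time_s: 44.3
eef_pos: [537.0, 356.9, 28.1]
ee_rot: [-0.0, 1.0, 0.0, -0.0]
force: [-0.4, 0.3, -1.0]
grip_width: 0.262
```

```bash
python3 -c "
from h import *
cap('wrist','w17'); goto(537.5,357,-7.0,0)
"
```

```text
turn option: toolz 0.0 deg -> j6 change ~ j6 now 1.98
turn option: toolz -180.0 deg -> j6 change ~ j6 now 1.98
t 44.4 pos [537.  356.9  28.1] psi 0.0 shift cm (before turn) [ 0.05 -0.01  3.51]
shift cm if turned (alt) first [ 0.05 -0.01  3.51]
```

View pics/w17.png

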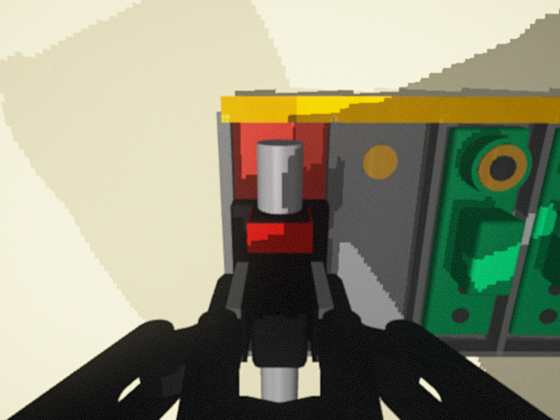

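```bash
python3 -c "
from h import *
p=eyes.camera_params('wrist')
print(ray(p,[380,161.5],4).round(1), ray(p,[[225,150],[221,109]],14).round(1))
print('red floor edges', ray(p,[[233,140],[327,135]],4).round(1))
im=cv2.imread('pics/w17.png'); cv2.imwrite('pics/w17c.png',cv2.resize(im[85:265,200:350],None,fx=4,fy=3.3))
"
```

```text
[[579.7 303.5   4. ]] [[587.4 382.6  14. ]
 [606.9 383.6  14. ]]
red floor edges [[590.9 379.8   4. ]
 [593.4 331.7   4. ]]
```

View pics/w17c.png

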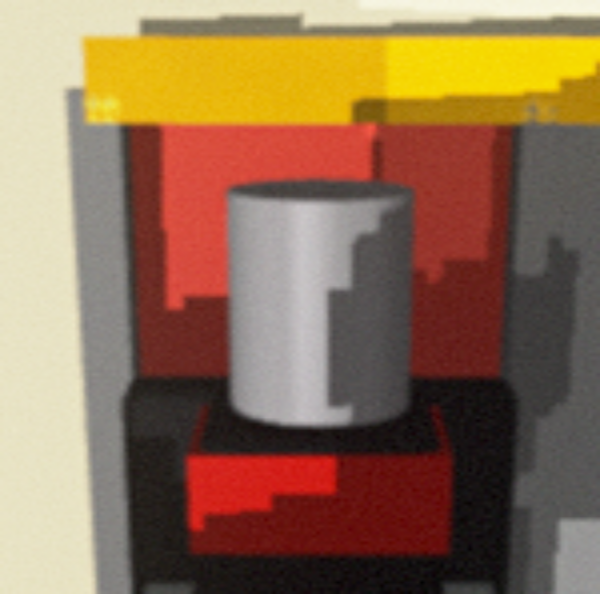

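In the wrist camera's own frame the gauge (y≈355.8) is aligned with the red floor's centre (355.75). I'll lower it straight down.

Call:
move_arm --pt "0 0 0.5 0 0 0" --pt "0 0 0.8 0 0 0" --pt "0 0 0.8 0 0 0" --pt "0 0 0.7 0 0 0" --pt "0 0 0.4 0 0 0" --pt "0 0 0.2 0 0 0" --pt "0 0 0.1 0 0 0" --pt "0 0 0 0 0 0" --pt "0 0 0 0 0 0" --pt "0 0 0 0 0 0"

```text
time_s: 45.35
eef_pos: [537.1, 357.0, -6.7]
ee_rot: [-0.0, 1.0, 0.0, 0.0]
force: [1.0, 0.6, -2.2]
grip_width: 0.261
```

Call:
move_arm --pt "0 0 0 0 0 0" --pt "0 0 0 0 0 0" --pt "0 0 0 0 0 0" --pt "0 0 0 0 0 0" --pt "0 0 0 0 0 0" --pt "0 0 -1 0 0 0" --pt "0 0 -3 0 0 0" --pt "0 0 -4 0 0 0" --pt "0 0 -3 0 0 0" --pt "0 0 0 0 0 0" --grip 4

```text
time_s: 46.35
eef_pos: [539.1, 357.9, 108.9]
ee_rot: [-0.002, 1.0, 0.0, 0.004]
force: [0.6, -0.0, 0.4]
grip_width: 0.471
```

```bash
python3 -c "
from h import *
cap('wrist','w18');cap('top','t18'); goto(537,253,-7.0,0)
"
```

```text
turn option: toolz 0.0 deg -> j6 change ~ j6 now 1.98
turn option: toolz -180.0 deg -> j6 change ~ j6 now 1.98
t 46.5 pos [537.1 357.  104. ] psi 0.0 shift cm (before turn) [-0.03 10.41 11.09]
shift cm if turned (alt) first [-1.00e-02  1.04e+01  1.11e+01]
```

View pics/w18.png

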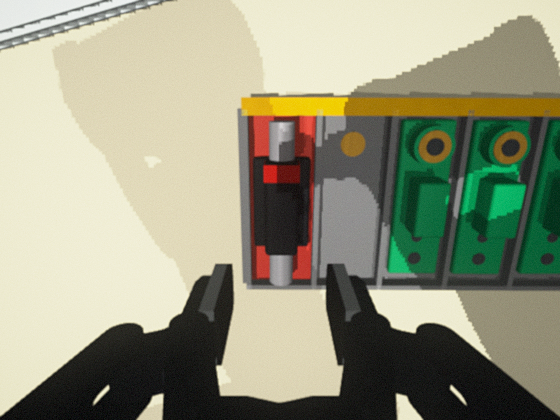

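The gauge lies in the red compartment with its red band towards the yellow edge. On the way to the clip I'll look at the plate and card from above.

Call:
move_arm --pt "0 2 0 0 0 0" --pt "-0.5 4 0 0 0 0" --pt "-1 4.5 0 0 0 0" --pt "-1 4.5 0 0 0 0" --pt "-1 4.5 0 0 0 0" --pt "-0.7 4.2 0 0 0 0" --pt "-0.5 3 0 0 0 0" --pt "0 0 0 0 0 0" --pt "0 0 0 0 0 0" --pt "0 0 0 0 0 0"

```text
time_s: 47.45
eef_pos: [489.9, 90.7, 102.6]
ee_rot: [-0.0, 1.0, 0.001, -0.0]
force: [0.1, 0.5, 1.0]
grip_width: 0.471
```

```bash
python3 -c "
from h import *
im,p=cap('wrist','w19');print(state()[1]); im,p=cap('side','s19'); cv2.imwrite('pics/s19c.png',cv2.resize(im[100:220,180:340],None,fx=5,fy=5,interpolation=cv2.INTER_CUBIC))
"
```

```text
[489.95563432  90.82114128 102.71262078]
```

View pics/w19.png

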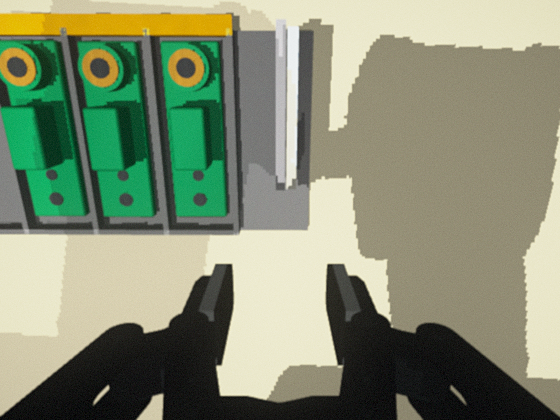

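View pics/s19c.png

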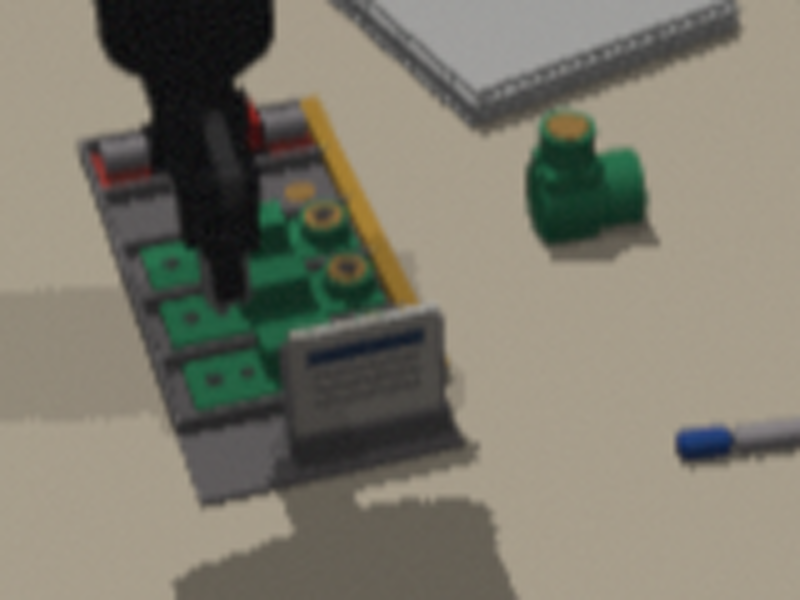

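Now crop around the plate and card edge to get their free-edge pixels.

```bash
python3 -c "
from h import *
im=cv2.imread('pics/w19.png'); cv2.imwrite('pics/w19c.png',cv2.resize(im[10:240,235:335],None,fx=6,fy=2.6,interpolation=cv2.INTER_CUBIC))
"
```

```text
(no output)
```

View pics/w19c.png

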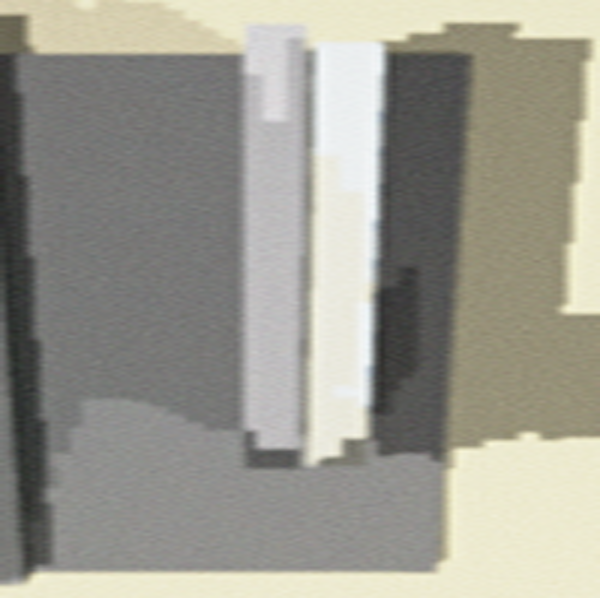

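```bash
python3 -c "
from h import *
p=eyes.camera_params('wrist')
f=lambda u,v:(235+u/6-.4,10+v/2.6-.3)
print('plate top', ray(p,[f(245,440),f(303,448),f(246,40),f(304,40)],75).round(1).tolist())
print('card top', ray(p,[f(308,463),f(366,440),f(314,45),f(385,45)],85).round(1).tolist())
print('lip outer/base corner', ray(p,[f(440,570)],4).round(1).tolist())
s,q,r=state(); print('TCP',q.round(1),' fingers centre px 280 ->', ray(p,[280,265],q[2]+28).round(1))
p=eyes.camera_params('top')
im=cv2.imread('pics/t18.png'); print()
cv2.imwrite('pics/t18c.png',cv2.resize(im[188:262,75:220],None,fx=5,fy=5,interpolation=cv2.INTER_CUBIC))
"
```

```text
plate top [[522.4, 92.1, 75.0], [520.7, 86.9, 75.0], [597.6, 91.9, 75.0], [597.6, 87.3, 75.0]]
card top [[520.2, 86.6, 85.0], [524.9, 81.7, 85.0], [595.5, 86.7, 85.0], [595.5, 81.3, 85.0]]
lip outer/base corner [[465.0, 67.7, 4.0]]
TCP [490.   90.8 102.8]  fingers centre px 280 -> [[499.6  89.7 130.8]]
```

Card and plate stand upright and together. In finger coordinates the plate spans y≈88–93, the card 82.6–88, and the free edge is at x≈520.5. Now the clip: handle centre at about (358,-269), yaw about -33°.

Call:
move_arm --pt "-0.5 2 0 0 0 0" --pt "-1 3.5 0 0 0 0" --pt "-1.5 4.5 0 0 0 0" --pt "-1.5 4.5 0 0 0 0" --pt "-1.5 4.5 0 0 0 0" --pt "-1.7 4.5 0 0 0 0" --pt "-1.7 4.5 0 0 0 0" --pt "-1.7 4 0 0 0 0" --pt "-1.2 2.9 0 0 0 0" --pt "-0.9 1 0 0 0 0" --grip 8.5

```text
time_s: 48.55
eef_pos: [357.8, -271.2, 103.0]
ee_rot: [0.0, 1.0, -0.001, 0.0]
force: [0.7, -0.5, -0.8]
grip_width: 0.995
```

Call:
move_arm --pt "0 0 0.5 0 0 8.5" --pt "0 0 1 0 0 8.5" --pt "0 0 1.5 0 0 8.5" --pt "0 0 1 0 0 7.7" --pt "0 0 0 0 0 0" --pt "0 0 0 0 0 0" --pt "0 0 0 0 0 0" --pt "0 0 0 0 0 0" --pt "0 0 0 0 0 0" --pt "0 0 0 0 0 0"

```text
time_s: 49.55
eef_pos: [358.3, -269.2, 63.3]
ee_rot: [0.0, 0.958, -0.285, 0.0]
force: [0.9, 0.3, -0.5]
grip_width: 0.993
```

```bash
python3 -c "
from h import *
im,p=cap('wrist','w20');print(state()[1])
"
```

```text
[ 358.23777893 -269.18877578   63.22780418]
```

View pics/w20.png

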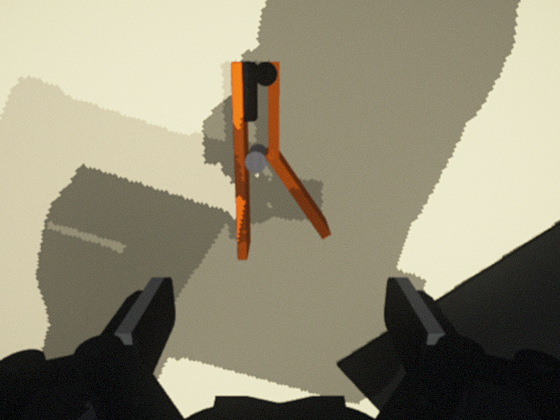

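```bash
python3 -c "
from h import *
p=eyes.camera_params('wrist'); s,q,r=state()
T=lambda uv,z:((r.T@(ray(p,uv,z)[0]-q))[:2].round(1))
for n,uv,z in (('straight jaw end',(237,63),28),('straight handle end',(243,259),28),('pivot',(258,158),28),('swing handle end',(327,237),28),('swing jaw',(275,64),28)): print(n,T(uv,z))
im=cv2.imread('pics/w20.png'); cv2.imwrite('pics/w20c.png',cv2.resize(im[50:270,215:340],None,fx=4,fy=2.7,interpolation=cv2.INTER_CUBIC))
"
```

```text
straight jaw end [ 91.7 -20.7]
straight handle end [-18.5 -21.1]
pivot [ 42.9 -10.9]
swing handle end [-4.2 29. ]
swing jaw [91.2 -1.3]
```

View pics/w20c.png

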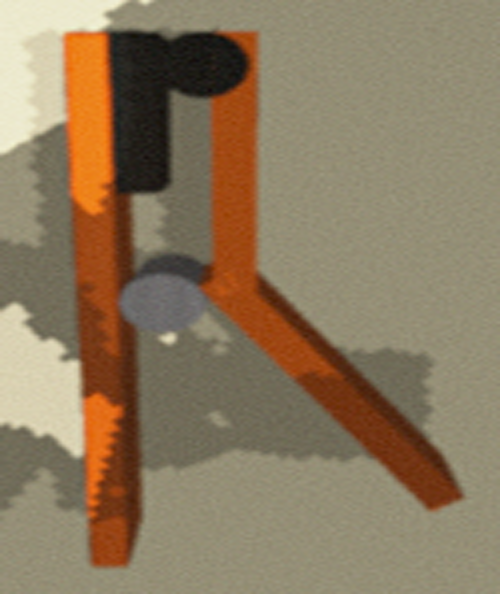

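The clip is aligned: the straight leaf is parallel to the tool within about 0.2° and the pinch point is within 1 mm in x. I'll descend and squeeze.

Call:
move_arm --pt "0 0.2 1 0 0 0" --pt "0 0 1.5 0 0 0" --pt "0 0 2 0 0 0" --pt "0 0 1.7 0 0 0" --pt "0 0 1 0 0 0" --pt "0 0 0.5 0 0 0" --pt "0 0 0.3 0 0 0" --pt "0 0 0 0 0 0" --pt "0 0 0 0 0 0" --pt "0 0 0 0 0 0"

```text
time_s: 50.6
eef_pos: [357.3, -271.0, -16.5]
ee_rot: [0.0, 0.958, -0.286, 0.0]
force: [1.4, 0.3, 1.2]
grip_width: 0.998
```

Call:
move_arm --pt "0 0 0 0 0 0" --pt "0 0 0 0 0 0" --pt "0 0 0 0 0 0" --pt "0 0 0 0 0 0" --pt "0 0 0 0 0 0" --pt "0 0 0 0 0 0" --pt "0 0 0 0 0 0" --pt "0 0 0 0 0 0" --pt "0 0 0 0 0 0" --pt "0 0 0 0 0 0" --grip 0 --newtons 40

```text
time_s: 51.6
eef_pos: [357.6, -271.5, -16.0]
ee_rot: [0.001, 0.958, -0.285, 0.001]
force: [-1.0, 1.3, 10.7]
grip_width: 0.247
```

```bash
python3 -c "
from h import *
im,p=cap('wrist','w21');s=ctrl.sense();print(s['eef_pos'],s['grip_width']*85.4,s['force'])
"
```

```text
[ 357.62935658 -271.45121731  -15.97753526] 20.913722884805253 [-0.65463269  1.37683727 11.1836345 ]
```

View pics/w21.png

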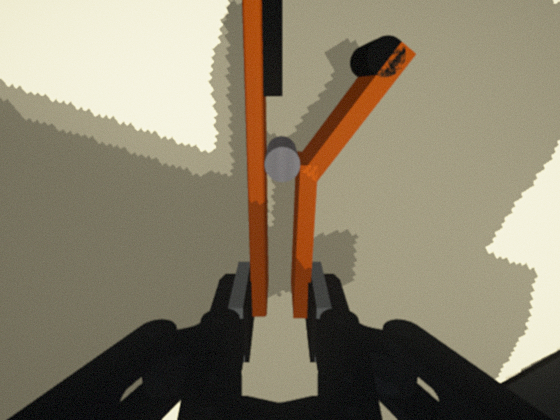

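The clip is squeezed home: handles parallel, jaws wide open. The 11 N upward force is friction from the fingers swinging forward. Lift and carry.

Call:
move_arm --pt "0 0 -0.5 0 0 0" --pt "0 0 -1 0 0 0" --pt "0 0 -1.5 0 0 -4" --pt "0 0 -1.6 0 0 -7" --pt "0 0 0 0 0 -8" --pt "0 0 0 0 0 -8" --pt "0 0 0 0 0 -6.1" --pt "0 0 0 0 0 0" --pt "0 0 0 0 0 0" --pt "0 0 0 0 0 0"

```text
time_s: 52.65
eef_pos: [357.1, -270.8, 29.2]
ee_rot: [0.0, 1.0, -0.002, 0.0]
force: [0.4, -0.7, -1.3]
grip_width: 0.248
```

```bash
python3 -c "
from h import *
im,p=cap('wrist','w22');print(ctrl.sense()['grip_width']*85.4)
goto(395,99,24,0)
"
```

```text
21.12622119983974
turn option: toolz -0.2 deg -> j6 change ~ j6 now 0.66
turn option: toolz 179.8 deg -> j6 change ~ j6 now 0.66
t 52.7 pos [ 357.1 -270.8   29.2] psi -0.2 shift cm (before turn) [  3.68 -36.99   0.52]
shift cm if turned (alt) first [  3.79 -36.98   0.52]
```

View pics/w22.png

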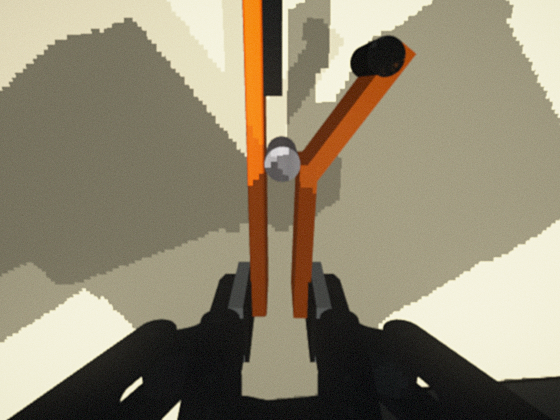

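```bash
python3 -c "
from h import *
p=eyes.camera_params('wrist'); s,q,r=state()
T=lambda uv,z:((r.T@(ray(p,uv,z)[0]-q))[:2].round(1))
for n,uv,z in (('pad face',(282.5,60),72),('pad start',(275,95),72),('leaf outer',(243,20),72),('pivot',(284,163),72),('nose inner',(361,57),72),('str handle end',(259,318),72),('leaf outer low',(250,220),72)): print(n,T(uv,z))
"
```

```text
pad face [88.1  1.8]
pad start [77.7 -0.5]
leaf outer [ 99.3 -10.1]
pivot [55.6  2.4]
nose inner [88.9 26.2]
str handle end [-5.8 -7.1]
leaf outer low [35.1 -9.6]
```

Held unchanged, but the clip slid forward while being squeezed. The pivot is now 55 mm ahead of the TCP, the pad face is at tool y≈+1.8 and the nose at +26.2, so the jaws are about 24 mm open. I'll use those numbers: line up at (378, 99) before going forward.

Call:
move_arm --pt "0 -2.5 0 0 0 0" --pt "0 -4 0 0 0 0" --pt "0.2 -4.5 0 0 0 0" --pt "0.3 -4.5 0 0 0 0" --pt "0.3 -4.5 0 0 0 0" --pt "0.3 -4.5 0 0 0 0" --pt "0.3 -4.5 0 0 0 0" --pt "0.3 -4 0 0 0 0" --pt "0.2 -2.5 0.2 0 0 0" --pt "0.2 -1.5 0.3 0 0 -0.2"

```text
time_s: 53.7
eef_pos: [378.5, 101.1, 24.2]
ee_rot: [-0.0, 1.0, 0.002, 0.0]
force: [0.5, -0.1, -1.3]
grip_width: 0.244
```

Call:
move_arm --pt "0 0 0 0 0 0" --pt "0 0 0 0 0 0" --pt "0 0 0 0 0 0" --pt "0 0 0 0 0 0" --pt "0 0 0 0 0 0" --pt "0 0 0 0 0 0" --pt "0 0 0 0 0 0" --pt "0 0 0 0 0 0" --pt "0 0 0 0 0 0" --pt "0 0 0 0 0 0"

```text
time_s: 54.7
eef_pos: [378.6, 99.2, 24.1]
ee_rot: [0.0, 1.0, 0.001, -0.0]
force: [-0.5, -0.1, -0.3]
grip_width: 0.247
```

```bash
python3 -c "
from h import *
im,p=cap('wrist','w23');goto(378,98.8,24,0);im,p=cap('side','s23'); cv2.imwrite('pics/s23c.png',cv2.resize(im[100:240,140:300],None,fx=5,fy=4.2,interpolation=cv2.INTER_CUBIC))
"
```

```text
turn option: toolz 0.1 deg -> j6 change ~ j6 now 1.52
turn option: toolz -179.9 deg -> j6 change ~ j6 now 1.52
t 54.8 pos [378.6  99.2  24.1] psi 0.1 shift cm (before turn) [-0.06  0.04  0.01]
shift cm if turned (alt) first [-0.06  0.04  0.01]
```

View pics/w23.png

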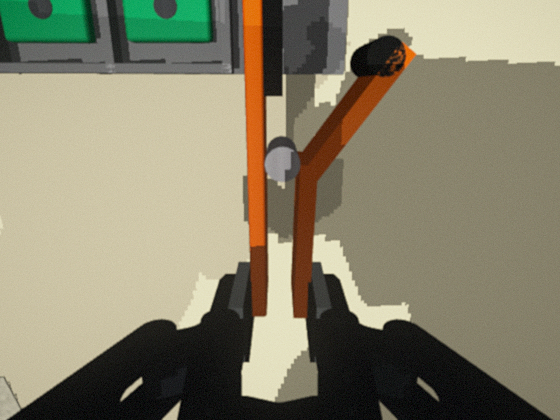

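View pics/s23c.png

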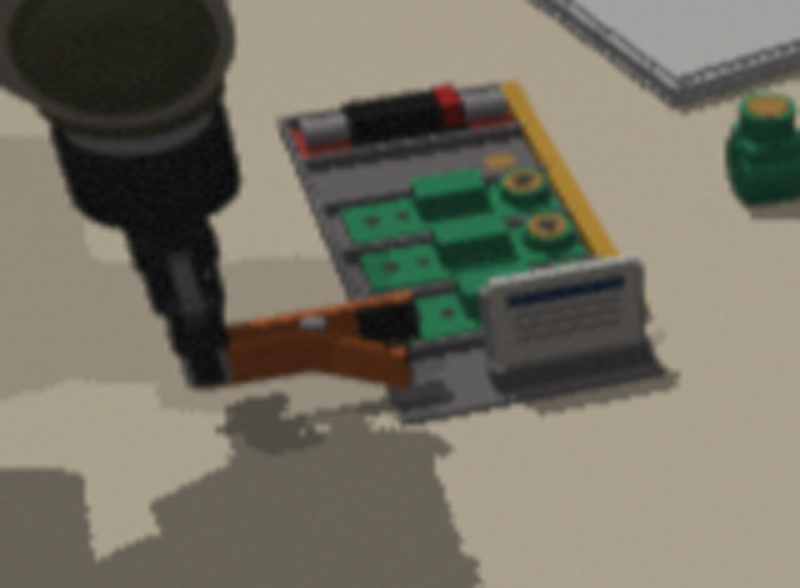

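All items lie flat, and the clip's open jaws line up in front of the plate's free edge. I'll go forward slowly, watching the force.

Call:
move_arm --pt "0.3 0 0 0 0 0.1" --pt "0.5 0 0 0 0 0" --pt "0.5 0 0 0 0 0" --pt "0.5 0 0 0 0 0" --pt "0.5 0 0 0 0 0" --pt "0.5 0 0 0 0 0" --pt "0.5 0 0 0 0 0" --pt "0.4 0 0 0 0 0" --pt "0 0 0 0 0 0" --pt "0 0 0 0 0 0"

```text
time_s: 55.8
eef_pos: [415.5, 99.2, 24.0]
ee_rot: [0.0, 1.0, 0.0, -0.0]
force: [0.3, -0.5, -1.5]
grip_width: 0.249
```

```bash
python3 -c "
from h import *
im,p=cap('wrist','w24');goto(438,98.8,24,0);im2,p=cap('side','s24'); im3,p=cap('top','t24')
a=cv2.resize(im2[130:230,160:300],None,fx=3.5,fy=3.5,interpolation=cv2.INTER_CUBIC)
b=cv2.resize(im3[180:265,170:250],None,fx=3.8,fy=350/85,interpolation=cv2.INTER_CUBIC)
cv2.imwrite('pics/c24.png',np.hstack([a,b])); print(ctrl.sense()['force'])
"
```

```text
turn option: toolz 0.0 deg -> j6 change ~ j6 now 1.53
turn option: toolz -180.0 deg -> j6 change ~ j6 now 1.53
t 55.9 pos [415.4  99.2  24.1] psi 0.0 shift cm (before turn) [2.26 0.04 0.  ]
shift cm if turned (alt) first [2.26 0.04 0.01]
[-0.34960546  0.86069208 -0.28400667]
```

View pics/c24.png

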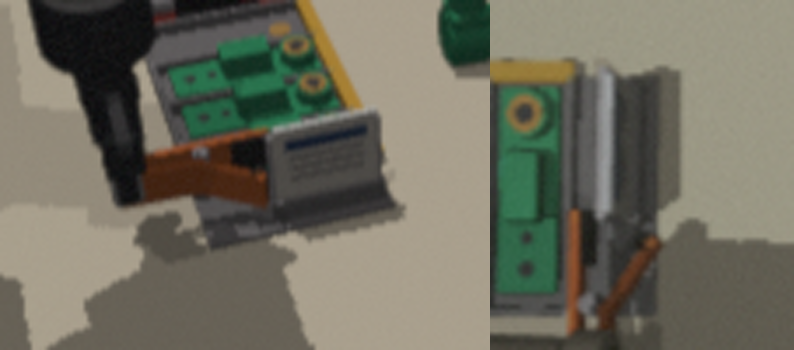

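View pics/w24.png

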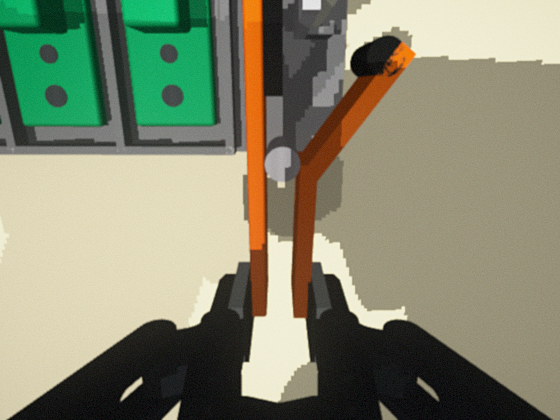

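The plate and card sit between pad and nose (top crop: pad at 588, plate at 605, nose at 655). Forward another 22 mm.

Call:
move_arm --pt "0.2 0 0 0 0 0" --pt "0.3 0 0 0 0 0" --pt "0.4 0 0 0 0 0" --pt "0.4 0 0 0 0 0" --pt "0.4 0 0 0 0 0" --pt "0.3 0 0 0 0 0" --pt "0.2 0 0 0 0 0" --pt "0 0 0 0 0 0" --pt "0 0 0 0 0 0" --pt "0 0 0 0 0 0"

```text
time_s: 56.95
eef_pos: [437.5, 99.2, 24.1]
ee_rot: [-0.0, 1.0, 0.0, -0.0]
force: [-0.3, 0.2, 0.1]
grip_width: 0.246
```

```bash
python3 -c "
from h import *
im,p=cap('wrist','w25');goto(438,98.8,24,0);im2,p=cap('side','s25'); im3,p=cap('top','t25')
a=cv2.resize(im2[130:230,160:300],None,fx=3.5,fy=3.5,interpolation=cv2.INTER_CUBIC)
b=cv2.resize(im3[180:265,170:250],None,fx=3.8,fy=350/85,interpolation=cv2.INTER_CUBIC)
cv2.imwrite('pics/c25.png',np.hstack([a,b])); print(ctrl.sense()['force'])
"
```

```text
turn option: toolz 0.0 deg -> j6 change ~ j6 now 1.53
turn option: toolz -180.0 deg -> j6 change ~ j6 now 1.53
t 57.0 pos [437.5  99.2  24.1] psi 0.0 shift cm (before turn) [0.05 0.04 0.01]
shift cm if turned (alt) first [0.05 0.04 0.01]
[-0.47191812 -0.04491185 -1.49893912]
```

View pics/c25.png

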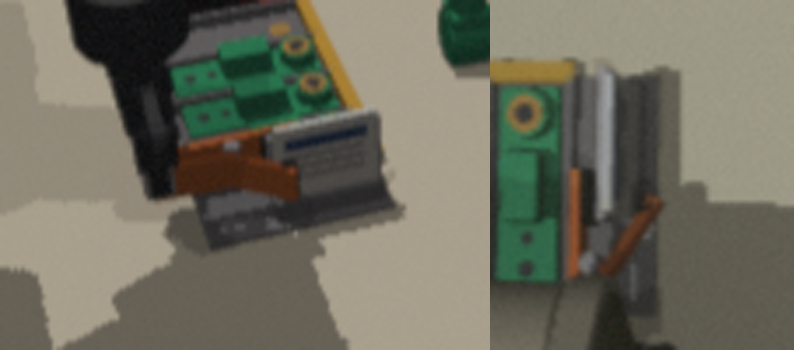

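View pics/w25.png

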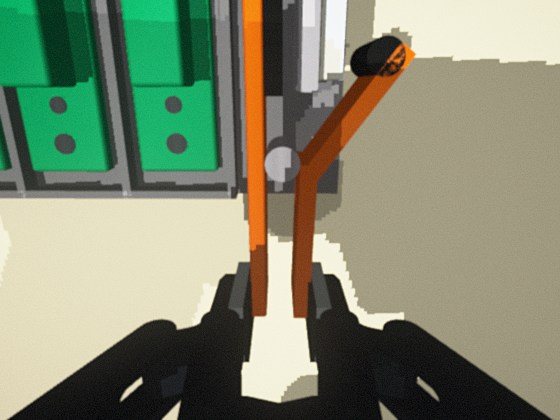

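Plate and card are well inside the jaws and clear on both sides, with no contact force. I'll open the fingers in stages and shift towards -y as I go, so the straight leaf stays by the plate.

Call:
move_arm --pt "0 0.2 0 0 0 0" --pt "0 0.2 0 0 0 0" --pt "0 0.2 0 0 0 0" --pt "0 0 0 0 0 0" --pt "0 0 0 0 0 0" --pt "0 0 0 0 0 0" --pt "0 0 0 0 0 0" --pt "0 0 0 0 0 0" --pt "0 0 0 0 0 0" --pt "0 0 0 0 0 0" --grip 3

```text
time_s: 58.1
eef_pos: [437.7, 93.2, 24.1]
ee_rot: [-0.0, 1.0, 0.0, 0.0]
force: [-0.4, -0.2, -0.7]
grip_width: 0.347
```

```bash
python3 -c "
from h import *
im,p=cap('wrist','w26');s=ctrl.sense();print(s['force'],s['eef_pos'],s['grip_width']*85.4)
"
```

```text
[-1.17082642  0.17597843  0.22990027] [437.61115592  93.20037251  24.09444538] 30.120581668757286
```

View pics/w26.png

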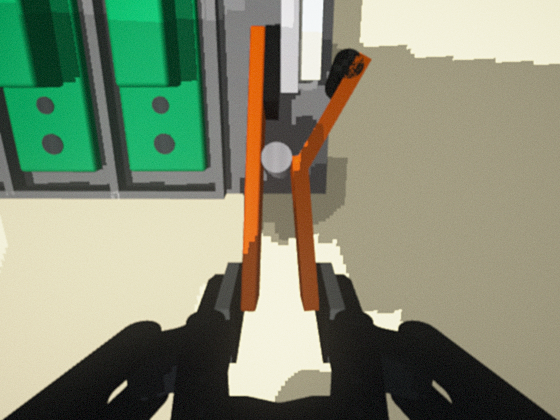

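The clip's jaws have drooped: the jaw end now shows at row 25 and looks smaller. I'll check from the side.

```bash
python3 -c "
from h import *
im2,p=cap('side','s26'); im3,p=cap('top','t26')
a=cv2.resize(im2[140:220,180:280],None,fx=5,fy=5,interpolation=cv2.INTER_CUBIC)
b=cv2.resize(im3[190:265,185:245],None,fx=4.5,fy=400/75,interpolation=cv2.INTER_CUBIC)
cv2.imwrite('pics/c26.png',np.hstack([a,b])); print(ctrl.sense()['force'])
"
```

```text
[-0.4946732   0.12470132 -0.14143166]
```

View pics/c26.png

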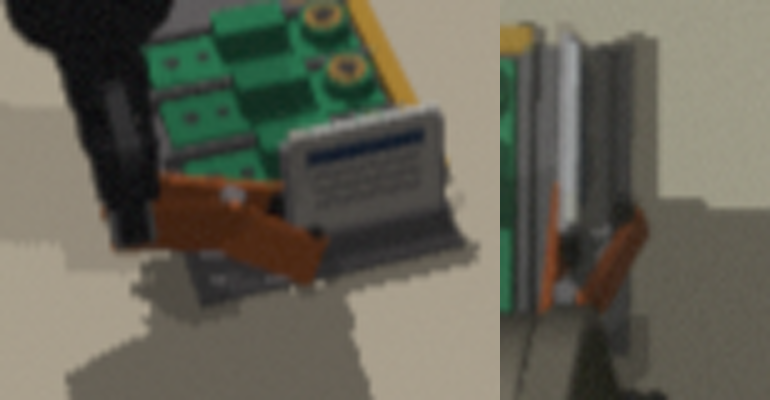

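The jaws have drooped by about 15° and the nose is level with the lip. I'll squeeze the clip open again, moving back in y at the same time, then raise it and pitch the tool to level it. The release will then be fast so it has no time to sag.

Call:
move_arm --pt "0 -0.3 0 0 0 0" --pt "0 -0.2 0 0 0 0" --pt "0 -0.1 0 0 0 0" --pt "0 0 0 0 0 0" --pt "0 0 0 0 0 0" --pt "0 0 0 0 0 0" --pt "0 0 -0.3 0 0 0" --pt "0 0 -0.4 0 0 0" --pt "0 0 -0.3 0 0 0" --pt "0 0 0 0 0 0" --grip 0 --newtons 60

```text
time_s: 59.25
eef_pos: [437.8, 99.2, 34.5]
ee_rot: [-0.0, 1.0, 0.0, 0.0]
force: [-0.3, 0.7, 0.0]
grip_width: 0.233
```

```bash
python3 -c "
from h import *
im,p=cap('wrist','w27');s=ctrl.sense();print(s['force'],s['eef_pos'],s['grip_width']*85.4)
im2,p=cap('side','s27')
a=cv2.resize(im2[140:220,180:280],None,fx=4,fy=5.25,interpolation=cv2.INTER_CUBIC)
cv2.imwrite('pics/c27.png',np.hstack([a,im[:,80:480]]))
"
```

```text
[ 0.58186949 -0.39294473 -0.49541221] [437.71705537  99.19128193  34.3214518 ] 19.802498493220373
```

View pics/c27.png

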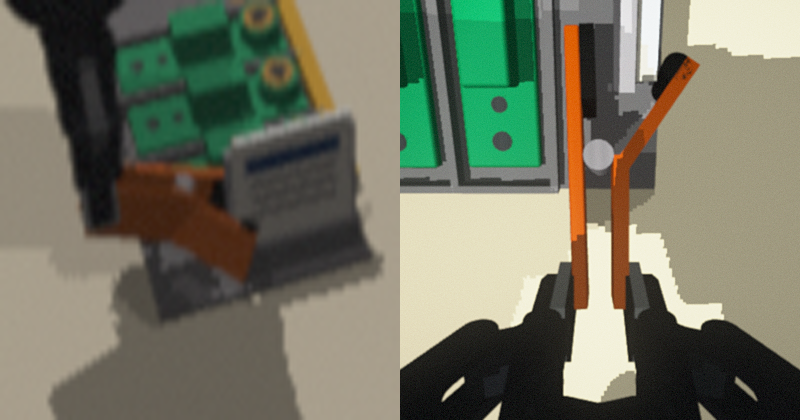

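```bash
python3 -c "
from h import *
p=eyes.camera_params('wrist'); s,q,r=state()
A=ray(p,[260,307],78)[0]
for z in range(10,90,4):
  B=ray(p,[252,25],z)[0]; d=np.linalg.norm(A-B)
  print(z,round(d,1),B.round(0),'pitch',np.degrees(np.arcsin((78-z)/d)).round(1)) if 100<d<125 else 0
print(A)
for z in (45,55): print('pad start',ray(p,[266,117],z)[0].round(),'pivot',ray(p,[278,153],z+10)[0].round())
"
```

```text
14 124.6 [544. 111.  14.] pitch 30.9
18 122.1 [544. 111.  18.] pitch 29.4
22 119.7 [543. 110.  22.] pitch 27.9
26 117.4 [543. 110.  26.] pitch 26.3
30 115.1 [542. 110.  30.] pitch 24.6
34 113.0 [541. 109.  34.] pitch 22.9
38 111.0 [541. 109.  38.] pitch 21.1
42 109.1 [540. 109.  42.] pitch 19.3
46 107.3 [540. 109.  46.] pitch 17.4
50 105.6 [539. 108.  50.] pitch 15.4
54 104.1 [539. 108.  54.] pitch 13.3
58 102.7 [538. 108.  58.] pitch 11.2
62 101.4 [538. 108.  62.] pitch 9.1
66 100.3 [537. 107.  66.] pitch 6.9
[437.44658263 105.79275493  78.        ]
pad start [506. 104.  45.] pivot [493.  99.  55.]
pad start [507. 103.  55.] pivot [494.  99.  65.]
```

The droop is about 22°. I'll pitch the tool +20° about its y, which raises the jaws, then check.

Call:
move_arm --pt "0 0 0 0 3 0" --pt "0 0 0 0 4 0" --pt "0 0 0 0 5 0" --pt "0 0 0 0 5 0" --pt "0 0 0 0 3 0" --pt "0.2 0 0.2 0 0 0" --pt "0.3 0 0.2 0 0 0" --pt "0.3 0 0.3 0 0 0" --pt "0 0 0 0 0 0" --pt "0 0 0 0 0 0"

```text
time_s: 60.35
eef_pos: [447.8, 99.2, 30.1]
ee_rot: [-0.0, 0.985, 0.0, 0.173]
force: [-0.4, -0.1, -1.2]
grip_width: 0.233
```

```bash
python3 -c "
from h import *
im,p=cap('wrist','w28');s=ctrl.sense();print(s['force'],s['eef_pos'],s['grip_width']*85.4,s['joints'])
im2,p=cap('side','s28'); im3,p=cap('top','t28')
a=cv2.resize(im2[140:220,180:280],None,fx=4,fy=5.25,interpolation=cv2.INTER_CUBIC)
cv2.imwrite('pics/c28.png',np.hstack([a,im[:,80:480]]))
cv2.imwrite('pics/t28c.png',cv2.resize(im3[185:265,160:260],None,fx=7,fy=7,interpolation=cv2.INTER_CUBIC))
"
```

```text
[ 0.19311811 -0.24944264 -1.09023433] [447.62196065  99.19334643  30.14419814] 19.651961341007755 [-0.04897528  0.2845054   2.16379113  0.04972038  0.34553226  1.47769707]
```

View pics/c28.png

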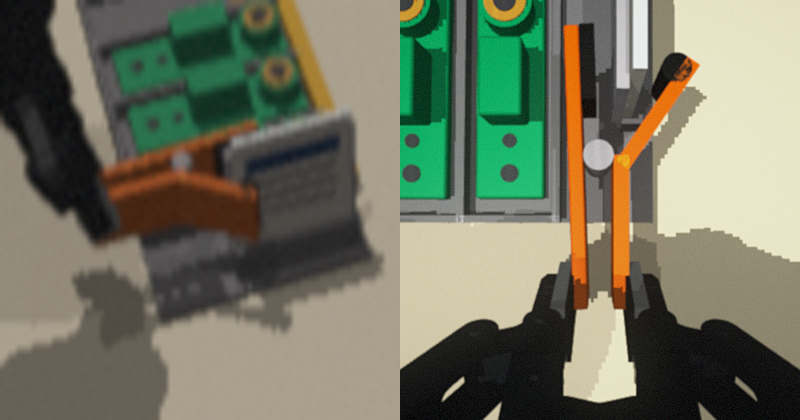

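View pics/t28c.png

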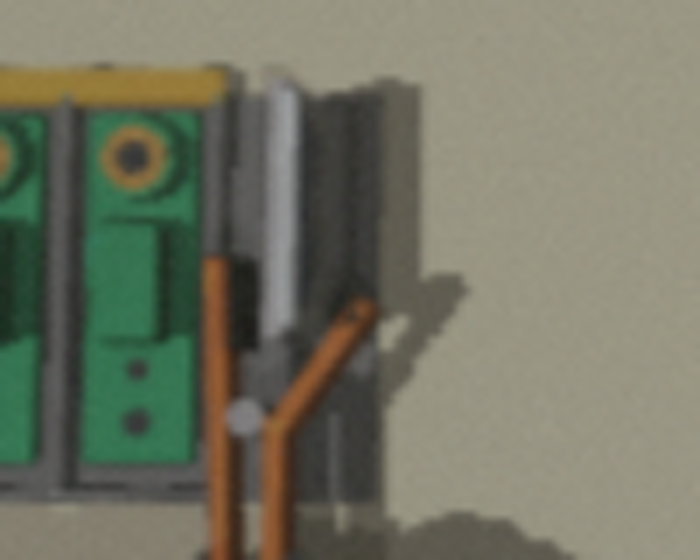

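The clip is level again, the plate edge is at about clip x=26, and nose and pad straddle both. Now the fast release, following with a small -y shift.

Call:
move_arm --pt "0 0.2 0 0 0 0" --pt "0 0.4 0 0 0 0" --pt "0 0.4 0 0 0 0" --pt "0 0.3 0 0 0 0" --pt "0 0.2 0 0 0 0" --pt "0 0 0 0 0 0" --pt "0 0 0 0 0 0" --pt "0 0 0 0 0 0" --pt "0 0 0 0 0 0" --pt "0 0 0 0 0 0" --grip 7.5

```text
time_s: 61.5
eef_pos: [447.5, 84.3, 30.2]
ee_rot: [-0.0, 0.985, 0.0, 0.174]
force: [-0.1, 0.3, 1.1]
grip_width: 0.879
```

```bash
python3 -c "
from h import *
im,p=cap('wrist','w29');s=ctrl.sense();print(s['force'],s['eef_pos'],s['grip_width']*85.4)
im2,p=cap('side','s29'); im3,p=cap('top','t29')
a=cv2.resize(im2[140:220,180:280],None,fx=4,fy=5.25,interpolation=cv2.INTER_CUBIC)
cv2.imwrite('pics/c29.png',np.hstack([a,im[:,80:480]]))
cv2.imwrite('pics/t29c.png',cv2.resize(im3[185:265,160:260],None,fx=7,fy=7,interpolation=cv2.INTER_CUBIC))
"
```

```text
[-0.30921994  0.30610096  0.06334364] [447.53254002  84.28689913  30.24912417] 74.60914557880083
```

View pics/c29.png

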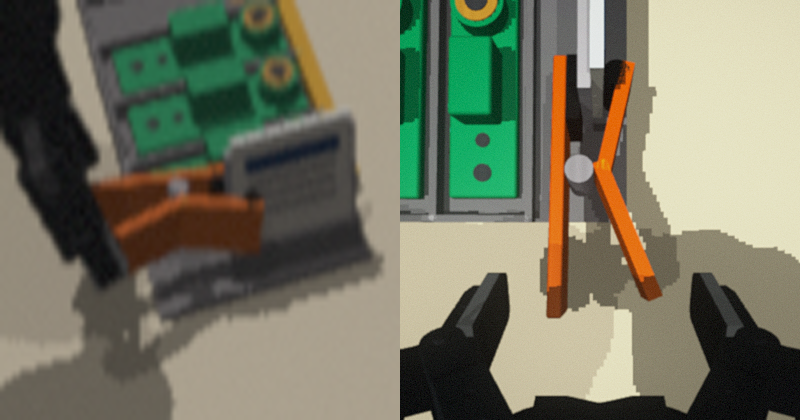

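View pics/t29c.png

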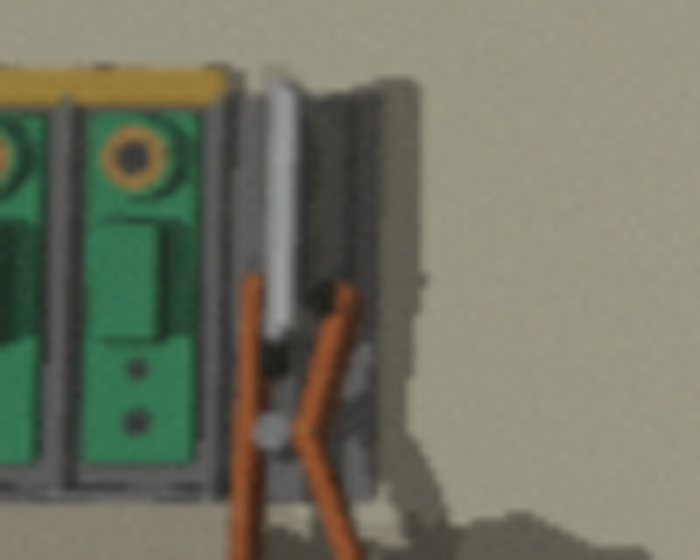

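The clip has closed on plate and card and hangs level with the fingers clear of it. I'll retract along the tool axis.

Call:
move_arm --pt "0 0 -0.5 0 0 0" --pt "0 0 -1 0 0 0" --pt "0 0 -2 0 0 0" --pt "0 0 -3 0 0 0" --pt "0 0 -3 0 0 0" --pt "0 0 -3 0 0 0" --pt "0 0 -2.5 0 0 0" --pt "-2 0 0 0 0 0" --pt "-3 0 0 0 0 0" --pt "-2 0 0 0 0 0"

```text
time_s: 62.65
eef_pos: [328.6, 84.3, 147.1]
ee_rot: [0.0, 0.985, 0.0, 0.174]
force: [0.1, 0.0, -0.0]
grip_width: 0.877
```

Call:
move_arm --pt "0 2 0 0 0 0" --pt "0 4 0 0 0 0" --pt "0 4 0 0 0 0" --pt "0 4 0 0 0 0" --pt "0 4 0 0 0 0" --pt "0 2 0 0 0 0" --pt "0 0 0 0 0 0" --pt "0 0 0 0 0 0" --pt "0 0 0 0 0 0" --pt "0 0 0 0 0 0"

```text
time_s: 63.65
eef_pos: [330.7, -110.7, 147.3]
ee_rot: [-0.0, 0.985, 0.001, 0.173]
force: [-0.4, -0.7, 0.6]
grip_width: 0.88
```

```bash
python3 -c "
from h import *
s=ctrl.sense();print(s['force'],s['eef_pos'])
im2,p2=cap('side','s30'); im3,p=cap('top','t30')
a=cv2.resize(im2[95:230,180:330],None,fx=5,fy=4.4,interpolation=cv2.INTER_CUBIC)
cv2.imwrite('pics/s30c.png',a)
cv2.imwrite('pics/t30c.png',cv2.resize(im3[185:275,70:230],None,fx=4.8,fy=4.8,interpolation=cv2.INTER_CUBIC))
old=cv2.imread('pics/top0.png')
"
```

```text
[-0.41288716 -0.68174642  0.61953363] [ 330.6585048  -110.71107458  147.29238819]
```

View pics/s30c.png

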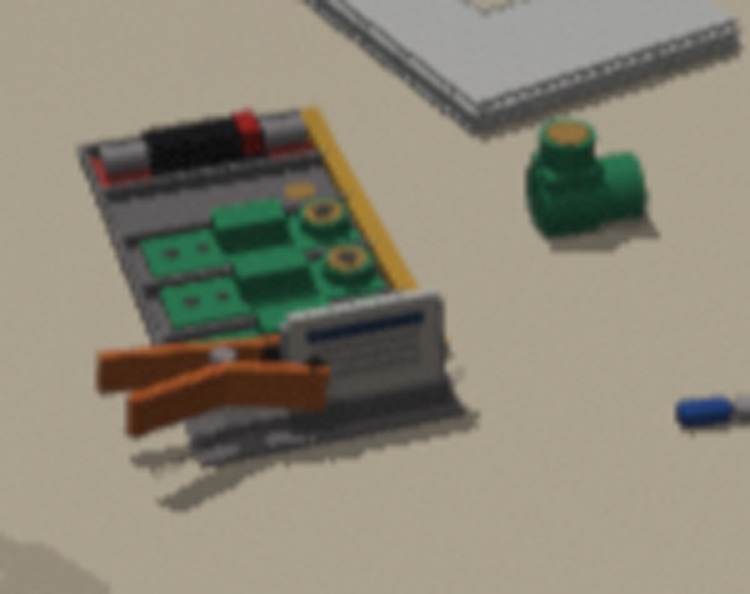

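View pics/t30c.png

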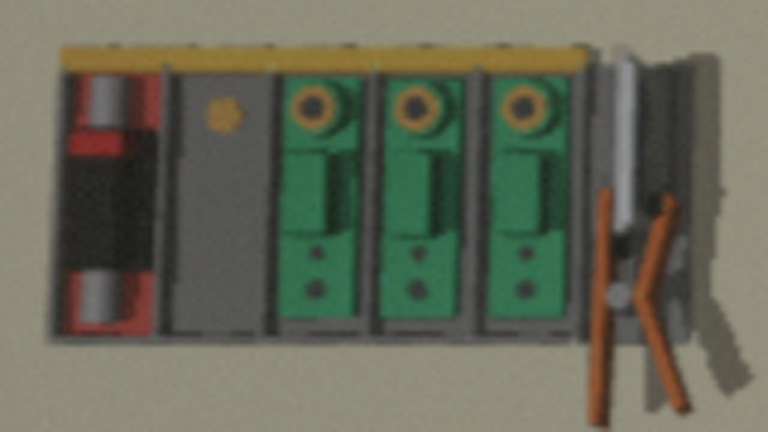

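View pics/t30.png

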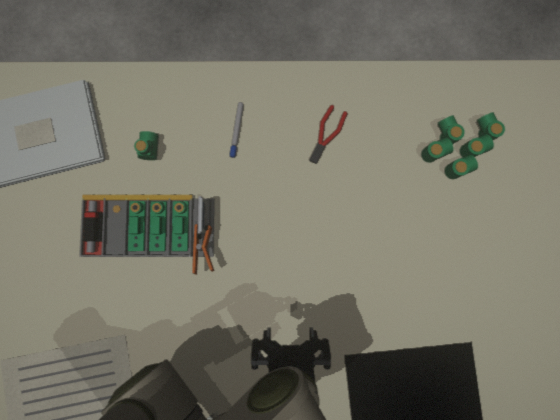

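All checks look right: three brackets and the gauge are flat and the right way round. The clip hangs with an opening of about 0.21 rad, the card is upright, and the cutters, marker and elbow are where they started. Handing in.

```bash
python3 -c "
from h import *
print(order.finish_job()); print(ctrl.sense()['time_s'])"
```

```text
the job is handed in; nothing more can be done
None
the job is handed in; nothing more can be done
```

The tray is loaded and the clip is on; I handed the job in at about 64 s. No verdict was reported, so what follows rests on my own last pictures.

- **Tray:** All three brackets on the bench (no fourth was visible) lie flat in grey compartments with their brass ends to the yellow edge. The gauge lies flat in the red compartment with its red band to the yellow edge.
- **Clip:** It hangs level on the tag plate and card together, held by its own spring. Its leaves measured about 0.21 rad apart in the top view, and the card is upright in its pocket.
- **Left alone:** The cutters, marker and elbow look unmoved, and the arm is clear of everything.

Some things went wrong or disagreed on the way:

- **Fingertip height:** The real fingertips are 22–28 mm behind the reported TCP, not at it. Two early grasps closed on nothing above the first bracket; I then corrected by the picture and the force.
- **Knocked bracket:** The third bracket was knocked about 3 cm aside during the run. I found it again before picking it up.
- **Clip release:** The clip slid about 14 mm forward when squeezed, and its jaws sagged about 22° during a slow release. I squeezed it again, tilted the tool to level it and released quickly.
- **Not measured:** I judged the contact forces and the exact clip angle only from pictures.

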